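# Third hand: press a tube holder on the screwing jig

### The job

Swing the red latch lever off the lid of the blue case, open the lid past upright, and take out the white two-hole tube holder. Then act as a third hand: hold the holder upright in the gripper with one of its broad faces flat against the sprung plate of the screwing jig, centred between the blue lines with its top edge level with the plate's, and press gently and steadily until the red pointer has stayed in the green band for a few seconds, never pushing the plate back near the end of its travel. Finish while still holding and pressing it there, leaving the screw jar in the case and the marker pen and screwdriver on the bench where they lie.

Things in the scene. Friction and masses are not known exactly. Their poses are not given: they have to be found in the camera images.
- case: Blue open-topped plastic case fixed to the bench, 160 mm (its x) by 280 mm (its y), rim 62 mm high, walls and floor 5 mm; origin under the centre of its footprint, z up. Its x points from the latch side to the hinge side. It holds the tube holder and the screw jar, each standing on the floor, one in the half towards the case's +y and the other towards its -y, both near y = 65 mm or -65 mm and x = -10 mm; which is where varies.
- lid (a joint): Angle of the grey lid about the case's +x rim (axis along the case's y): 0 shut, grows as it opens, 1.57 upright, stop at 1.9. Stiff hinge (about 0.32 N m): it stays where it is left. The lid is 160 x 280 x 6 mm. While the latch lever is over it, it cannot be opened.
- lid_grip (a point): Where to pinch the black fin on the lid's outside, 18 mm from the lid's free edge, 27 mm above its underside. Fin: 26 mm long, 12 mm thick along the case's y (pinch it across this), standing 34 mm proud of the lid; this point is 13 mm below its end. Axes: the lid's (shut: the case's). With the lid open the fin is on the far side, and the lid's edge stands about 225 mm above the bench.
- lid_hinge (a point): Middle of the lid's hinge line, at the underside of the shut lid; the hinge line runs along its y axis, which is the case's y at any angle.
- latch (a joint): Angle of the red latch lever about its upright pivot: at 0 it points along the case's +x, lying over the lid's edge; it grows clockwise seen from above, swinging outwards towards the case's -y side and then off the lid. Clear of the lid from 1.35; stop at 1.9. Friction holds it where it is left (about 0.06 N m).
- latch_peg (a point): Point on the axis of the red upright peg at the lever's free end: the peg is 12 mm in diameter, this point is 14 mm below its top and 14 mm above the lever's arm, which is 6 mm thick and 13 mm wide.
- latch_pivot (a point): Point on the latch lever's upright pivot axis, 44 mm from the peg's axis, same height as latch_peg.
- holder_center (a point): Centre of the loose white plastic tube holder, a block 30 mm (its x) by 46 mm (its y) by 50 mm high (its z, up), about 110 g, with two 14 mm tube holes in its top, one at either end of its y. Its broad faces (46 x 50) look along its x and -x, and either may go against the plate; grip it across the 46 mm, on its end faces.
- jar_center (a point): Centre of a loose small white jar of screws with a yellow cap in the case, 36 mm in diameter, 46 mm high. Leave it alone.
- jig: Screwing jig fixed to the bench: an aluminium foot 12 mm high and, behind the plate, a grey housing 60 mm wide whose top is 95 mm high, with a scale on top. Origin on the bench, straight under the plate's front face at rest; its x axis is the direction in which the plate is pressed, z up. Foot and housing reach from x = 15 mm to 190 mm, the housing from 90 mm; in front of the plate there is only bare bench.
- plate_face (a point): Centre of the front face of the jig's sprung aluminium plate, 90 mm wide (its y), 50 mm high, 8 mm thick, centre 90 mm above the bench; x points into the plate (the pressing direction), z up; it moves with the plate. Two upright blue lines at y = +-24.5 mm mark where the holder goes, two black screw slots between them. The holder's centre belongs 15 mm in front of this point.
- plate (a joint): How far the plate is pressed in, m: 0 at rest, end of travel 0.045. Spring 400 N/m, no preload: the red pointer, carried by the plate, is in the green band of the scale from 0.015 to 0.030 (6 to 12 N). The red zone starts at 0.038: keep out of it.
- screwdriver: Loose orange-handled screwdriver lying on the bench, 190 mm long along its x, handle 26 mm thick; origin on the bench under its middle. Leave it alone.
- marker: Loose black and blue marker pen lying on the bench, 130 mm along its x, 13 mm thick; origin under its centre. Leave it alone.
Not all that is in view belongs to the job. Leave any purple look-alike of the jig alone.

How it is judged:
By the outcome, as a careful person would: the job done as asked, in the order asked, and still so for the second after the job is handed in, while the arm keeps its last pose, push and grip.
It also fails if it takes over 72 s, if anything falls off the work surface, if the arm or the gripper's body presses on something with over 40 N, if the wrist force passes 120 N, or if a joint passes its speed limit or range.

### The arm

A 6-joint arm with a two-finger parallel gripper is mounted at the origin on the work surface. World frame = base frame: x ahead of the robot, y to its left, z up, the work surface at z = 0. Lengths are in m, angles in rad, forces in N, time in s.
With the tool pointing down it reaches from about 0.375 to 0.975 m from the base axis. Payload 3.8 kg.
Tool frame: the origin (TCP) lies midway between the tips of the shut fingers; the grasp point (between the pads) lies 19 mm behind it; z points along the fingers, y is the direction in which the jaws open and shut (so a half turn about z gives the same grasp; the last joint's range is limited). The gripper opens to 85 mm and grips with 20 to 120 N. Pads are 22 mm wide; open, the fingers measure 114 mm over their backs; the gripper's body (76 mm by 85 mm) begins 54 mm behind the grasp point. The pads swing forward as they close: fully open they stand 13 mm farther back than shut.
Start: joints at [1.103, 0.264, 1.604, -0, 1.274, -0.037], TCP at [0.282, 0.613, 0.231] pointing down, gripper open.
Joint ranges: [-2.63, 2.63], [-0.94, 2.18], [0.31, 2.57], [-1.31, 4.45], [0, 2.66], [-2.55, 2.55]. Speed limits (rad/s): [2.57, 2.57, 3.14, 3.14, 3.14, 3.14].

### API

Orientations are given as a rotation vector (axis times angle).
In Python, from workcell import bot gives the robot as it stands. The module is installed in compiled form; this text tells all that it offers.
- The arm moves only by the tool play_rows, never from a script. Its argument "series" is a list of rows, each an object with "translation": the shift along the tool's x, y, z in m, a list of three; "spin": the turn about the tool's z in units of 5 degrees (1.0 is 5 degrees). In form: [{"translation": [dx, dy, dz], "spin": spin}, ...]. A call has 1 to 5 rows; each row shifts and turns the commanded pose from where the row before left it, along the tool's axes as they then stand; what a row does not reach is not made up. A row lasts 1/10 s, in which the tool goes at most 50 mm and 8.59 degrees, less where a joint would pass 70% of its speed; a pose out of reach is approached as far as the arm can. A call is refused whole if a number of a shift passes 0.05 or a number of a turn 1, either way. A call with a gripper value outside its range is refused whole. "jaw" is the gripper's target within -1 to 1 (fully open at 1, half-way at 0, shut at -1), set as the call begins (left out, the last holds). The fingers move at their own pace and stop on an object; "force" is the grip in N (left out, the last holds). Time passes only in rows, so rows that do not move let the fingers close. It gives the time, the measured TCP pose, the force and the opening at its end, in the units of the state.
- bot.read_state(): the state, without advancing time (a new reading comes with each control period).
- bot.read_camera(name): name is "side" or "top" or "wrist"; returns the picture (400x640x3 uint8, blue, green, red); there is no depth.
- bot.get_calibration(name): a dict with "fov_y" (degrees; the focal length in pixels is half the picture's height over the tangent of half this angle, whatever the lens; pixels are square), "cx", "cy" (the principal point, pixels), "k1" (the pictures are not rectified: a ray, as slopes to the right and down, at radius r is drawn at 1 + k1 r^2 times it, then the intrinsics apply), "R" (3x3) and "t" (3): a world point X has camera coordinates R X + t. Camera axes: x right, y down, z forward; pixel columns grow to the right and rows downward; lengths in m; the calibration is good to about 2 mm. A picture is of the moment at which its call begins: read the wrist's pose just before it. get_calibration takes no time and is no camera call; for the wrist camera it gives the pose at the moment of the call.
- bot.finish_job(): hands the job in, once; it reports no verdict.
The state is a dict: "time": time; "q": joint angles; "joint_vel": joint speeds; "joint_torque": joint torques, N m; "tool_pos": TCP position; "tcp_rot": TCP orientation; "wrist_force": force on the tool from outside, world axes, zero at the start; "torque": the same for the moment, N m; "width": opening from 0.0 (shut) to 1.0 (fully open).
Only numpy, scipy, OpenCV 4.12 (cv2) and the standard library are available. Lean on these libraries where they do the work, as an engineer would, in place of code of your own. Each camera call takes 0.05 s, during which the arm holds its last target. There are 200 camera calls.

## Working session

There is one attempt and no reset: what is moved stays moved. The work goes in short steps, Python scripts to look and compute and a tool call to move; the robot and the scene stay as the last step left them, time stands still between calls to the robot, and variables do not carry over. Pictures are saved under pics/ and viewed, about 8 in all and at most 12, crops included, and the job is handed in when it is done.

Besides the shell and the picture viewer there is one more tool, called after "Emit:" as name([rows], argument=value, ...), one row to a line, values as JSON. play_rows: Moves the arm, as the interface text tells. Its arguments: {"type":"object","properties":{"series":{"type":"array","items":{"type":"object","properties":{"translation":{"type":"array","items":{"type":"number"}},"spin":{"type":"number"}}}},"jaw":{"type":"number"},"force":{"type":"number"}},"required":["series"]}

```bash
mkdir -p pics; cat > h.py <<'E'
import numpy as np, cv2
from workcell import bot
from scipy.spatial.transform import Rotation as Ro
def ray(c,u,v):
    f=200/np.tan(np.radians(c['fov_y'])/2)
    d=np.array([(u-c['cx'])/f,(v-c['cy'])/f]); s=d.copy()
    for _ in range(20): s=d/(1+c['k1']*(s@s))
    R=np.array(c['R']);t=np.array(c['t'])
    w=R.T@np.array([s[0],s[1],1]); return -R.T@t, w/np.linalg.norm(w)
def onz(c,u,v,z):
    o,w=ray(c,u,v); return o+w*(z-o[2])/w[2]
def proj(c,X):
    f=200/np.tan(np.radians(c['fov_y'])/2)
    p=np.array(c['R'])@np.array(X)+np.array(c['t']); s=p[:2]/p[2]; s=s*(1+c['k1']*(s@s))
    return s*f+[c['cx'],c['cy']]
def tri(c1,p1,c2,p2):
    o1,a=ray(c1,*p1);o2,b=ray(c2,*p2)
    k=np.linalg.lstsq(np.c_[a,-b],o2-o1,rcond=None)[0]
    x,y=o1+k[0]*a,o2+k[1]*b; return (x+y)/2, np.linalg.norm(x-y)
E
python3 - <<'E'
from h import *
for n in ['top','side']:
    c=bot.get_calibration(n); cv2.imwrite(f'pics/{n}0.png',bot.read_camera(n))
    R=np.array(c['R']);print(n,c['fov_y'],c['k1'],'pos',-R.T@np.array(c['t']),'z',R[2])
s=bot.read_state();print(s)
E
```

```text
top 54.85366918684418 -0.05891169773513361 pos [ 0.36746403 -0.11039517  0.98622785] z [ 0.1860437   0.02723689 -0.98216388]
side 56.74443749115822 0.012095243098551133 pos [0.33821383 0.57825949 0.66356445] z [ 0.23272589 -0.74793651 -0.62163465]
{'time': 0.1, 'q': array([ 1.10312437e+00,  2.64706024e-01,  1.60525214e+00, -2.14848160e-05,
        1.27373460e+00, -3.69056884e-02]), 'joint_vel': array([-0.00107102, -0.00251093, -0.00217248,  0.00020244,  0.00236947,
       -0.00089908]), 'joint_torque': array([ 4.29966094e-04, -5.16706109e+01, -3.68591666e+01,  6.09842971e-06,
        6.34465323e-03, -3.81910934e-05]), 'tool_pos': array([0.28156306, 0.61272391, 0.2300596 ]), 'tcp_rot': array([-0.67130879, -3.06851267,  0.00320196]), 'wrist_force': array([ 0.00570656,  0.01367949, -0.66679848]), 'torque': array([0.02571851, 0.00231458, 0.00238802]), 'width': 0.9991527573695584}
```

View pics/top0.png

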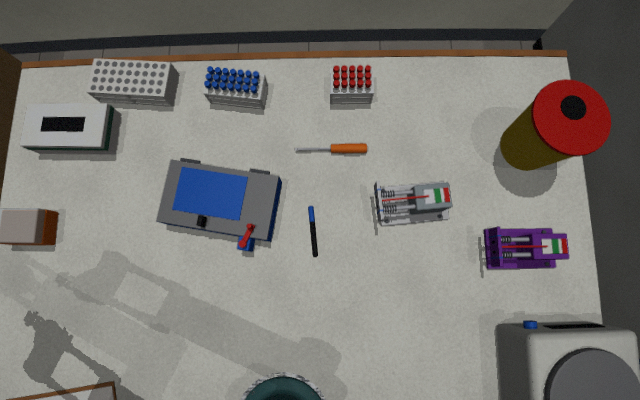

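View pics/side0.png

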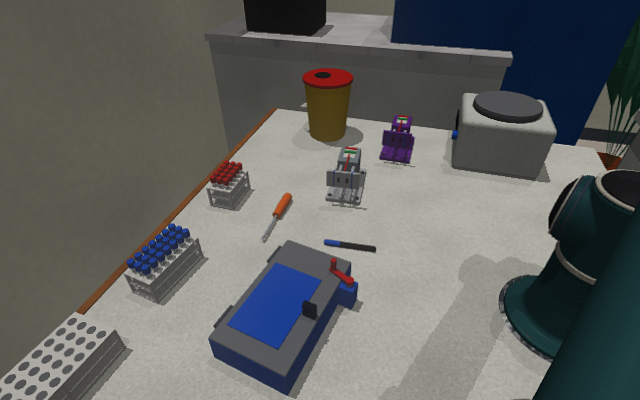

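Top view (viewed 2 pictures): the case is at about (220,200), the fin at (202,221), and the red latch runs from (247,243) to (251,228). The real jig's plate is at (378,204), pressing to the right, and the purple decoy is at (525,248). Next I'll take enlarged crops to measure the points.

```bash
python3 - <<'E'
from h import *
t=cv2.imread('pics/top0.png');s=cv2.imread('pics/side0.png')
def crop(im,x,y,w,h,k): return cv2.resize(im[y:y+h,x:x+w],None,fx=k,fy=k,interpolation=cv2.INTER_CUBIC)
a=crop(t,150,150,145,105,4.0)   # 580x420
b=crop(t,365,170,100,60,4)
a=cv2.copyMakeBorder(a,0,0,0,0,0)
cv2.imwrite('pics/a.png',a)
c1=crop(s,205,235,160,150,3.5) #560x525
d=crop(s,320,140,60,75,3.5) #210
H=max(c1.shape[0],d.shape[0])
d=np.vstack([d,np.zeros((H-d.shape[0],d.shape[1],3),np.uint8)])
cv2.imwrite('pics/b.png',np.hstack([c1,d])) 
T=bot.get_calibration('top');S=bot.get_calibration('side')
def blobs(im,m,roi,n):
    x,y,w,h=roi; mm=np.zeros_like(m);mm[y:y+h,x:x+w]=m[y:y+h,x:x+w]
    k,l,st,ce=cv2.connectedComponentsWithStats(mm)
    print(n,[(st[i].tolist(),ce[i].round(1).tolist()) for i in range(1,k) if st[i][4]>12])
for im,n,roi in[(t,'top',(150,150,320,110)),(s,'side',(200,140,180,250))]:
    hs=cv2.cvtColor(im,cv2.COLOR_BGR2HSV)
    red=(((hs[...,0]<6)|(hs[...,0]>174))&(hs[...,1]>150)&(hs[...,2]>90)).astype(np.uint8)
    blobs(im,red,roi,n+' red')
    blk=(hs[...,2]<35).astype(np.uint8); blobs(im,blk,roi,n+' blk')
# lid outline in the top view: case not-white region
hs=cv2.cvtColor(t,cv2.COLOR_BGR2HSV)
m=(((hs[...,2]<125))).astype(np.uint8); mm=np.zeros_like(m);mm[150:250,150:290]=m[150:250,150:290]
cs=max(cv2.findContours(mm,0,2)[0],key=cv2.contourArea)
q=cv2.approxPolyDP(cs,4,True)[:,0];print(q.tolist())
for p in q: print(p,onz(T,*p,.068).round(4))
E
```

```text
top red [([444, 188, 6, 14, 60], [446.4, 194.7]), ([400, 196, 28, 3, 41], [413.3, 197.0]), ([239, 224, 13, 23, 114], [245.4, 236.3])]
top blk [([197, 216, 10, 11, 87], [201.4, 221.0]), ([310, 222, 8, 35, 159], [313.4, 238.6])]
side red [([346, 147, 11, 3, 18], [351.1, 148.1]), ([344, 156, 5, 15, 21], [346.1, 163.1]), ([210, 160, 19, 19, 74], [218.8, 169.1]), ([216, 162, 19, 18, 74], [224.6, 170.8]), ([233, 163, 8, 6, 25], [236.6, 165.8]), ([223, 170, 12, 11, 47], [228.4, 175.0]), ([331, 258, 5, 4, 17], [333.1, 259.6]), ([329, 268, 25, 16, 122], [343.4, 276.4])]
side blk [([303, 305, 14, 14, 63], [309.2, 312.3])]
[[170, 161], [156, 221], [173, 231], [236, 241], [239, 249], [245, 249], [249, 239], [248, 249], [256, 244], [270, 247], [279, 176], [186, 158]]
[170 161] [0.6323 0.2839 0.068 ]
[156 221] [0.4805 0.3089 0.068 ]
[173 231] [0.4558 0.2644 0.068 ]
[236 241] [0.4313 0.1084 0.068 ]
[239 249] [0.4122 0.1006 0.068 ]
[245 249] [0.4122 0.0861 0.068 ]
[249 239] [0.4359 0.0771 0.068 ]
[248 249] [0.4122 0.0789 0.068 ]
[256 244] [0.424 0.06  0.068]
[270 247] [0.4167 0.0263 0.068 ]
[279 176] [0.5899 0.0071 0.068 ]
[186 158] [0.6394 0.243  0.068 ]
```

View pics/a.png

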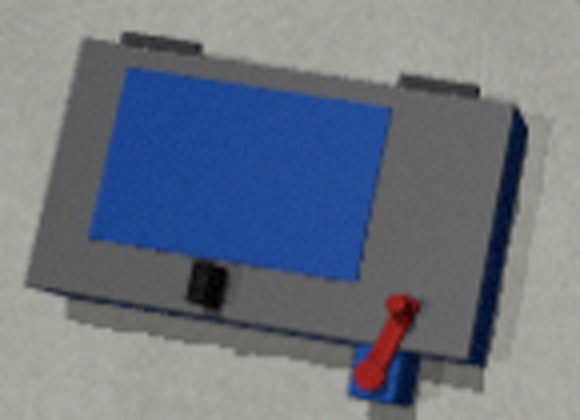

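View pics/b.png

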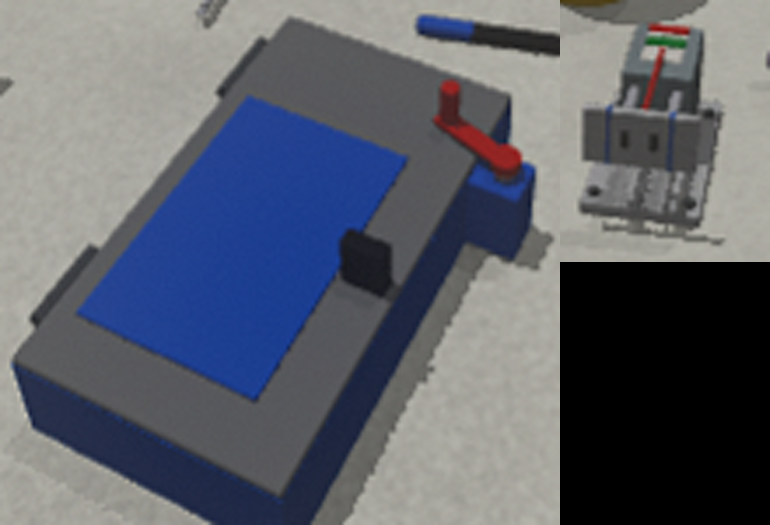

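Viewed 4. In the top crop the lid corners, converted to full pixels, are (170.4,159.1), (155.9,221.4), (267.6,240.1) and (279.4,175.4). The peg top is at (250.1,225.4) in the top view and (333.3,259.8) in the side view. The side crop shows the plate with its blue lines and the lever over the lid edge.

```bash
python3 - <<'E'
from h import *
T=bot.get_calibration('top');S=bot.get_calibration('side')
C=[onz(T,*p,.068) for p in [(170.4,159.1),(155.9,221.4),(267.6,240.1),(279.4,175.4)]]
for c in C: print('corner',c.round(4))
print('sides',[np.linalg.norm(C[i]-C[(i+1)%4]).round(4) for i in range(4)],'center',np.mean(C,0).round(4))
# same corners in side: (crop/3.5 + off)
f=lambda x,y:((x+.5)/3.5-.5+205,(y+.5)/3.5-.5+235)
Cs=[f(15,362),f(282,494),f(511,96),f(293,18)]
for a,b in zip([(170.4,159.1),(155.9,221.4),(267.6,240.1),(279.4,175.4)],Cs): print('tri',*tri(T,a,S,b), onz(S,*b,.068).round(4))
ax=(C[0]-C[1]+C[3]-C[2]); ax2=(C[0]-C[3]+C[1]-C[2]); print('yaw x',np.degrees(np.arctan2(ax[1],ax[0])),'yaw y',np.degrees(np.arctan2(ax2[1],ax2[0]))-90)
print('peg top',tri(T,(250.1,225.4),S,(333.3,259.8)))
print('pivot',tri(T,(242.1,243.6),S,(349.9,279.8)))
print('fin top', tri(T,(201,216.5),S,f(366,242)))
g=lambda x,y:((x-560+.5)/3.5-.5+320,(y+.5)/3.5-.5+140)
for p,z in [((609,105),.115),((608,163),.065),((678,112),.115),((675,168),.065)]: print('line',onz(S,*g(*p),z).round(4))
for p in [(376.5,182),(378,225),(375.5,182),(377,225)]: print('plate top',onz(T,*p,.115).round(4))
t=cv2.imread('pics/top0.png')
cv2.imwrite('pics/c.png',np.hstack([cv2.resize(t[175:235,365:460],None,fx=8,fy=8,interpolation=cv2.INTER_CUBIC)]))
E
```

```text
corner [0.6372 0.2832 0.068 ]
corner [0.4795 0.309  0.068 ]
corner [0.4331 0.0323 0.068 ]
corner [0.5914 0.0061 0.068 ]
sides [np.float64(0.1598), np.float64(0.2806), np.float64(0.1605), np.float64(0.2808)] center [0.5353 0.1577 0.068 ]
tri [0.63706614 0.28362442 0.06650265] 0.0011581176415383912 [0.6357 0.2843 0.068 ]
tri [0.48034146 0.30888142 0.06875668] 0.0018429629521447702 [0.4815 0.3086 0.068 ]
tri [0.43493569 0.03289164 0.06533149] 0.003270359085411285 [0.4361 0.0353 0.068 ]
tri [0.59144824 0.00639363 0.06483023] 0.0014599592155790236 [0.5893 0.0095 0.068 ]
yaw x -9.350061018578094 yaw y -9.452646332282882
peg top (array([0.46569113, 0.06889979, 0.10022568]), np.float64(0.0013191827136969578))
pivot (array([0.42472217, 0.09139607, 0.07759855]), np.float64(0.000596785074915205))
fin top (array([0.48342514, 0.18560193, 0.09946695]), np.float64(0.006603822970804314))
line [ 0.5487 -0.2348  0.115 ]
line [ 0.5467 -0.2282  0.065 ]
line [ 0.4957 -0.2404  0.115 ]
line [ 0.4945 -0.2367  0.065 ]
plate top [ 0.5618 -0.2249  0.115 ]
plate top [ 0.4622 -0.2251  0.115 ]
plate top [ 0.5618 -0.2226  0.115 ]
plate top [ 0.4622 -0.2228  0.115 ]
```

View pics/c.png

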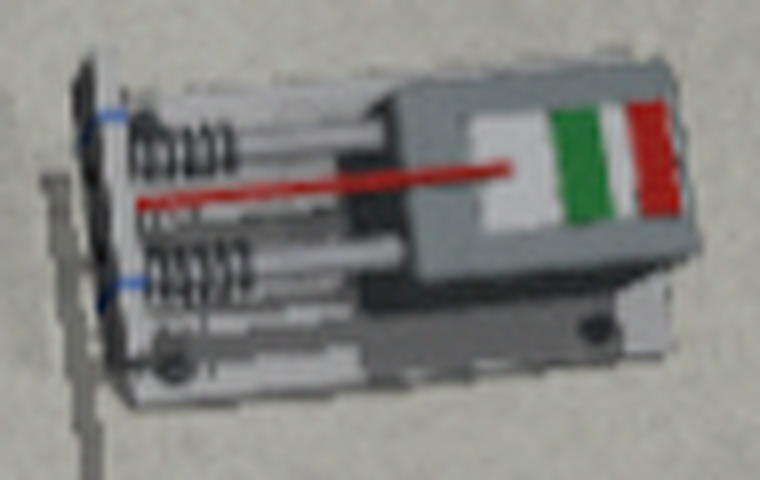

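Viewed 5. The enlarged plate shows its bright top strip, with the blue lines crossing the front edge at about (98,117) and (118,283), i.e. full pixels (376.8,189.2) and (379.3,209.9). The pointer tip at rest is left of the green band. The lid sides come out as 160 × 281 mm, which matches. Next: a plan helper and the distance to the peg.

```bash
cat >> h.py <<'E'
def togo(X,yaw=None):
    s=bot.read_state(); R=Ro.from_rotvec(s['tcp_rot']).as_matrix(); d=np.array(X)-s['tool_pos']
    yw=np.degrees(np.arctan2(R[1,1],R[0,1]))
    print('t',round(s['time'],2),'tcp',s['tool_pos'].round(4),'jaw yaw',yw.round(2),'tilt',np.degrees(np.arccos(-R[2,2])).round(2),'F',s['wrist_force'].round(1),'w',round(s['width'],3))
    print(' tool shift',(R.T@d).round(4), '' if yaw is None else 'spin %.2f'%(-((yaw-yw+90)%180-90)/5))
E
python3 - <<'E'
from h import *
T=bot.get_calibration('top')
c=np.array([.5353,.1577]);a=np.radians(-9.4);M=np.array([[np.cos(a),-np.sin(a)],[np.sin(a),np.cos(a)]])
for n,p,z in [('fin',(201.4,220.9),.086),('pegtop',(250.1,225.4),.104),('pivot',(242.1,243.6),.077)]:
    X=onz(T,*p,z); print(n,X.round(4),'case',(M.T@(X[:2]-c)).round(4))
A,B=onz(T,376.8,189.2,.115),onz(T,379.3,209.9,.115); d=A-B
print('lines',A,B,np.linalg.norm(d),'press yaw',np.degrees(np.arctan2(d[1],d[0]))-90,'mid',(A+B)/2)
p,q=onz(T,382.1,200.2,.1),onz(T,428.4,195.4,.1);e=q-p;print('pointer dir',np.degrees(np.arctan2(e[1],e[0])))
X=onz(T,250.1,225.4,.104); togo([X[0],X[1],.14],61)
E
```

```text
fin [0.478  0.1892 0.086 ] case [-0.0617  0.0217]
pegtop [0.4646 0.0681 0.104 ] case [-0.0551 -0.1   ]
pivot [0.4245 0.0915 0.077 ] case [-0.0985 -0.0834]
lines [ 0.54480546 -0.22506242  0.115     ] [ 0.49663479 -0.22915371  0.115     ] 0.04834409813146121 press yaw -85.14534218475852 mid [ 0.52072012 -0.22710807  0.115     ]
pointer dir -84.5690245324891
t 0.1 tcp [0.2816 0.6127 0.2301] jaw yaw 65.32 tilt 0.12 F [ 0.   0.  -0.7] w 0.999
 tool shift [-0.3938 -0.4183  0.0909] spin 0.86
```

Emit:
play_rows([
  {"translation":[-0.033,-0.035,0],"spin":0.2},
  {"translation":[-0.033,-0.035,0],"spin":0.2},
  {"translation":[-0.033,-0.035,0],"spin":0.2},
  {"translation":[-0.033,-0.035,0],"spin":0.2},
  {"translation":[-0.033,-0.035,0],"spin":0},
], jaw=-0.3, force=25)

```text
time: 0.6
tool_pos: [0.3507, 0.3809, 0.2307]
tcp_rot: [-0.778, -3.044, 0.001]
wrist_force: [1.1, -0.3, 0.3]
width: 0.347
```

Emit:
play_rows([
  {"translation":[-0.033,-0.035,0],"spin":0},
  {"translation":[-0.033,-0.035,0],"spin":0},
  {"translation":[-0.033,-0.035,0],"spin":0},
  {"translation":[-0.033,-0.035,0],"spin":0},
  {"translation":[-0.03,-0.03,0.02],"spin":0},
])

```text
time: 1.1
tool_pos: [0.4132, 0.1545, 0.2137]
tcp_rot: [0.777, 3.039, 0.005]
wrist_force: [2.0, -0.2, 0.5]
width: 0.352
```

```bash
python3 - <<'E'
from h import *
togo([.4645,.068,.14],61); togo([.4645,.068,.082],61)
cal=bot.get_calibration('wrist');print(np.array(cal['t']),cal['fov_y'])
E
```

```text
t 1.1 tcp [0.4132 0.1545 0.2137] jaw yaw 61.31 tilt 0.35 F [ 2.  -0.2  0.5] w 0.352
 tool shift [-0.0862 -0.0516  0.0738] spin 0.06
t 1.1 tcp [0.4132 0.1545 0.2137] jaw yaw 61.31 tilt 0.35 F [ 2.  -0.2  0.5] w 0.352
 tool shift [-0.086  -0.0518  0.1318] spin 0.06
[-0.3351202  -0.30801497  0.27795833] 60.85749160300641
```

Emit:
play_rows([
  {"translation":[-0.03,-0.016,0.02],"spin":0},
  {"translation":[-0.03,-0.016,0.02],"spin":0},
  {"translation":[-0.024,-0.016,0.02],"spin":0},
  {"translation":[0,0,0],"spin":0},
])

```text
time: 1.5
tool_pos: [0.4605, 0.0708, 0.148]
tcp_rot: [-0.782, -3.037, 0.005]
wrist_force: [-0.6, 0.5, 0.0]
width: 0.353
```

```bash
python3 - <<'E'
from h import *
c=bot.get_calibration('wrist'); im=bot.read_camera('wrist'); cv2.imwrite('pics/w1.png',im)
togo([.4645,.068,.082],61)
s=bot.read_state(); R=Ro.from_rotvec(s['tcp_rot']).as_matrix()
print('tcp proj',proj(c,s['tool_pos']),'peg exp',proj(c,[.4645,.068,.104]),'pivot exp',proj(c,[.4245,.0915,.077]))
hs=cv2.cvtColor(im,cv2.COLOR_BGR2HSV)
red=(((hs[...,0]<6)|(hs[...,0]>174))&(hs[...,1]>150)&(hs[...,2]>70)).astype(np.uint8)
k,l,st,ce=cv2.connectedComponentsWithStats(red);print([(st[i].tolist(),ce[i].round(1).tolist()) for i in range(1,k) if st[i][4]>30])
E
```

```text
t 1.55 tcp [0.4606 0.0722 0.1493] jaw yaw 61.13 tilt 0.26 F [-0.6  0.7  0.2] w 0.349
 tool shift [-0.0057 -0.0016  0.0673] spin 0.03
tcp proj [326.2356109  260.40592751] peg exp [323.0997607  233.53967335] pivot exp [325.27038959 148.77627515]
[([319, 167, 17, 35, 274], [328.6, 185.8]), ([320, 221, 18, 16, 229], [328.3, 228.7])]
```

View pics/w1.png

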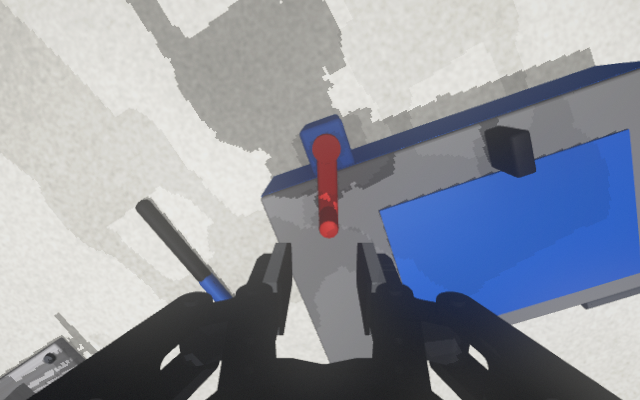

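Viewed 6. The wrist view shows the peg top at (328,229), the pivot at (326,148) and the fin at about (512,150); the fingers straddle the peg's line. I'll compute a corrected peg position.

```bash
python3 - <<'E'
from h import *
c=bot.get_calibration('wrist')
for z in(.100,.104): print(onz(c,328.3,229,z))
P=onz(c,326.2,148,.077);print('pivot',P)
X=onz(c,328.3,229,.103);print(np.linalg.norm((X-P)[:2]),np.degrees(np.arctan2(*(X-P)[1::-1])))
togo([X[0],X[1],.082],np.degrees(np.arctan2(*(X-P)[1::-1]))+90)
E
```

```text
[0.46552759 0.07260637 0.1       ]
[0.46410785 0.07334127 0.104     ]
pivot [0.42473387 0.09367016 0.077     ]
0.0447119039865695 -27.30796474430446
t 1.55 tcp [0.4606 0.0722 0.1493] jaw yaw 61.13 tilt 0.26 F [-0.6  0.7  0.2] w 0.349
 tool shift [-0.0031  0.0029  0.0673] spin -0.31
```

Peg–pivot distance is 44.7 mm (44 expected), so I'll descend, pinch, and swing the lever.

Emit:
play_rows([
  {"translation":[-0.003,0.003,0.03],"spin":-0.3},
  {"translation":[0,0,0.02],"spin":0},
  {"translation":[0,0,0.016],"spin":0},
  {"translation":[0,0,0],"spin":0},
])

```text
time: 1.95
tool_pos: [0.4636, 0.0755, 0.0835]
tcp_rot: [-0.736, -3.05, 0.002]
wrist_force: [-1.0, 0.2, -0.2]
width: 0.352
```

Emit:
play_rows([
  {"translation":[0,0,0],"spin":0},
  {"translation":[0,0,0],"spin":0},
  {"translation":[0,0,0],"spin":0},
  {"translation":[0,0,0],"spin":0},
], jaw=-1, force=25)

```text
time: 2.35
tool_pos: [0.4661, 0.0753, 0.086]
tcp_rot: [0.738, 3.053, 0.001]
wrist_force: [-1.9, 2.3, 1.6]
width: 0.126
```

Emit:
play_rows([
  {"translation":[0.0002,-0.0038,0],"spin":1},
  {"translation":[0.0002,-0.0038,0],"spin":1},
  {"translation":[0.0002,-0.0038,0],"spin":1},
  {"translation":[0.0002,-0.0038,0],"spin":1},
  {"translation":[0.0002,-0.0038,0],"spin":1},
])

```text
time: 2.85
tool_pos: [0.4555, 0.0599, 0.0863]
tcp_rot: [1.384, 2.816, 0.002]
wrist_force: [2.3, -2.1, -1.5]
width: 0.125
```

Emit:
play_rows([
  {"translation":[0.0002,-0.0038,0],"spin":1},
  {"translation":[0.0002,-0.0038,0],"spin":1},
  {"translation":[0.0002,-0.0038,0],"spin":1},
  {"translation":[0.0002,-0.0038,0],"spin":1},
  {"translation":[0.0002,-0.0038,0],"spin":1},
])

```text
time: 3.35
tool_pos: [0.4393, 0.0502, 0.0865]
tcp_rot: [1.957, 2.448, 0.001]
wrist_force: [4.0, -9.9, -3.1]
width: 0.123
```

Emit:
play_rows([
  {"translation":[0.0002,-0.0038,0],"spin":1},
  {"translation":[0.0002,-0.0038,0],"spin":1},
  {"translation":[0.0002,-0.0038,0],"spin":1},
  {"translation":[0.0002,-0.0038,0],"spin":1},
  {"translation":[0.0002,-0.0038,0],"spin":1},
])

```text
time: 3.85
tool_pos: [0.4194, 0.0483, 0.0865]
tcp_rot: [2.438, 1.967, -0.004]
wrist_force: [0.5, -18.1, 1.9]
width: 0.126
```

```bash
python3 - <<'E'
from h import *
togo([.478,.189,.12],80.6)
s=bot.read_state();print('lever dir',np.degrees(np.arctan2(s['tool_pos'][1]-.0937,s['tool_pos'][0]-.4247)),'r',np.hypot(s['tool_pos'][1]-.0937,s['tool_pos'][0]-.4247), s['q'].round(2))
E
```

```text
t 3.85 tcp [0.4194 0.0483 0.0865] jaw yaw -12.23 tilt 0.53 F [  0.5 -18.1   1.9] w 0.126
 tool shift [ 0.1497  0.0276 -0.0345] spin 17.43
lever dir -96.6289709303197 r 0.045748792122398414 [ 0.06 -0.08  2.27 -0.01  0.95  0.28]
```

Lever angle is about 1.52 rad. I'll go slightly further, release, lift, and turn the jaws towards the case's y.

Emit:
play_rows([
  {"translation":[-0.0005,-0.0038,0],"spin":1},
  {"translation":[-0.0005,-0.0038,0],"spin":1},
  {"translation":[0,0,0],"spin":0},
])

```text
time: 4.15
tool_pos: [0.4107, 0.0501, 0.0863]
tcp_rot: [2.602, 1.749, -0.004]
wrist_force: [-0.8, -15.6, 2.4]
width: 0.129
```

Emit:
play_rows([
  {"translation":[0,0,0],"spin":0},
  {"translation":[0,0,0],"spin":0},
  {"translation":[0,0,0],"spin":0},
  {"translation":[0,0,-0.03],"spin":0},
  {"translation":[0,0,-0.03],"spin":0},
], jaw=-0.3)

```text
time: 4.65
tool_pos: [0.4091, 0.0537, 0.1451]
tcp_rot: [-2.606, -1.752, 0.004]
wrist_force: [0.6, -0.4, -0.4]
width: 0.351
```

Emit:
play_rows([
  {"translation":[0,0,0],"spin":-1},
  {"translation":[0,0,0],"spin":-1},
  {"translation":[0,0,0],"spin":-1},
  {"translation":[0,0,0],"spin":-1},
  {"translation":[0,0,0],"spin":-1},
])

```text
time: 5.15
tool_pos: [0.4104, 0.0538, 0.1455]
tcp_rot: [2.161, 2.279, 0.001]
wrist_force: [-0.5, -0.4, 0.1]
width: 0.351
```

Emit:
play_rows([
  {"translation":[0,0,0],"spin":-1},
  {"translation":[0,0,0],"spin":-1},
  {"translation":[0,0,0],"spin":-1},
  {"translation":[0,0,0],"spin":-1},
  {"translation":[0,0,0],"spin":-1},
])

```text
time: 5.65
tool_pos: [0.4104, 0.0538, 0.1454]
tcp_rot: [1.617, 2.693, 0.001]
wrist_force: [0.7, 0.0, 0.0]
width: 0.347
```

Emit:
play_rows([
  {"translation":[0,0,0],"spin":-1},
  {"translation":[0,0,0],"spin":-1},
  {"translation":[0,0,0],"spin":-1},
  {"translation":[0,0,0],"spin":-1},
  {"translation":[0,0,0],"spin":-1},
])

```text
time: 6.15
tool_pos: [0.4104, 0.0538, 0.1454]
tcp_rot: [0.996, 2.979, 0.001]
wrist_force: [0.7, -0.2, 0.1]
width: 0.353
```

Emit:
play_rows([
  {"translation":[0,0,0],"spin":-1},
  {"translation":[0,0,0],"spin":-1},
  {"translation":[0,0,0],"spin":-1},
  {"translation":[0,0,0],"spin":-1},
  {"translation":[0,0,0],"spin":-0.5},
])

```text
time: 6.65
tool_pos: [0.4104, 0.0538, 0.1454]
tcp_rot: [0.396, 3.116, 0.001]
wrist_force: [-0.5, -0.1, -0.4]
width: 0.355
```

```bash
python3 - <<'E'
from h import *
togo([.478,.189,.13],80.6)
t=bot.read_camera('top');T=bot.get_calibration('top')
hs=cv2.cvtColor(t,cv2.COLOR_BGR2HSV)
red=(((hs[...,0]<6)|(hs[...,0]>174))&(hs[...,1]>150)&(hs[...,2]>90)).astype(np.uint8)
red[:,:200]=0;red[:,300:]=0;red[:200]=0;red[300:]=0
k,l,st,ce=cv2.connectedComponentsWithStats(red);print([(st[i].tolist(),ce[i].round(1).tolist()) for i in range(1,k) if st[i][4]>10])
E
```

```text
t 6.65 tcp [0.4104 0.0538 0.1454] jaw yaw 75.5 tilt 0.03 F [-0.5 -0.1 -0.4] w 0.355
 tool shift [-0.0316  0.1478  0.0155] spin -1.02
[]
```

Emit:
play_rows([
  {"translation":[-0.008,0.037,0],"spin":0},
  {"translation":[-0.008,0.037,0],"spin":0},
  {"translation":[-0.008,0.037,0],"spin":0},
  {"translation":[-0.008,0.037,0],"spin":-1},
  {"translation":[0,0,0],"spin":0},
])

```text
time: 7.2
tool_pos: [0.481, 0.1924, 0.1459]
tcp_rot: [0.259, 3.129, 0.004]
wrist_force: [0.2, -1.2, 0.5]
width: 0.349
```

```bash
python3 - <<'E'
from h import *
c=bot.get_calibration('wrist'); im=bot.read_camera('wrist'); cv2.imwrite('pics/w2.png',im)
togo([.478,.189,.074],80.6)
print('fin top exp',proj(c,[.478,.189,.102]),'fin base',proj(c,[.478,.189,.068]))
E
```

```text
t 7.25 tcp [0.4795 0.1905 0.1453] jaw yaw 80.43 tilt 0.03 F [-0.1  0.2 -0.4] w 0.349
 tool shift [ 0.0012 -0.0017  0.0713] spin -0.03
fin top exp [316.57057262 221.60844123] fin base [317.48682777 203.80648108]
```

View pics/w2.png

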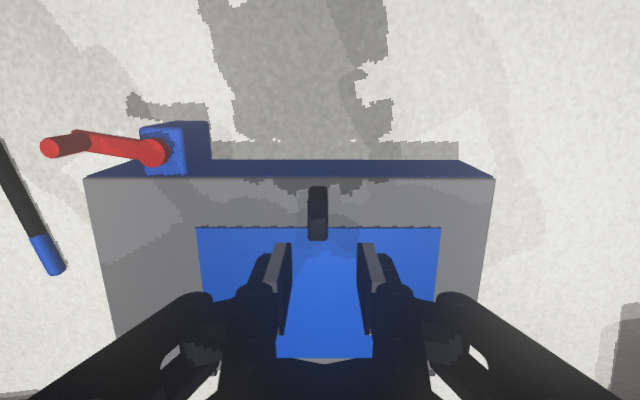

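Viewed 7. The lever has swung clear of the lid, with the peg at (50,148) left of the case. The fin is centred at about (318,214) between the fingers, as predicted. Next: descend, pinch, and work out the arc.

Emit:
play_rows([
  {"translation":[0.001,-0.001,0.03],"spin":0},
  {"translation":[0,0,0.03],"spin":0},
  {"translation":[0,0,0.011],"spin":0},
  {"translation":[0,0,0],"spin":0},
])

```text
time: 7.65
tool_pos: [0.4751, 0.1864, 0.0723]
tcp_rot: [-0.267, -3.126, 0.003]
wrist_force: [-0.3, 1.0, -0.2]
width: 0.353
```

Emit:
play_rows([
  {"translation":[0,0,0],"spin":0},
  {"translation":[0,0,0],"spin":0},
  {"translation":[0,0,0],"spin":0},
  {"translation":[0,0,0],"spin":0},
], jaw=-1, force=30)

```text
time: 8.05
tool_pos: [0.4784, 0.189, 0.0758]
tcp_rot: [0.266, 3.128, 0.004]
wrist_force: [0.3, 5.2, -3.5]
width: 0.133
```

```bash
python3 - <<'E'
from h import *
togo([.478,.189,.074],80.6)
s=bot.read_state();c=np.array([.5353,.1577]);a=np.radians(-9.4)
u=np.array([np.cos(a),np.sin(a)]);xg=(s['tool_pos'][:2]-c)@u; zg=s['tool_pos'][2]+.019
r=np.hypot(xg-.08,zg-.062);p0=np.arctan2(zg-.062,.08-xg);print('case x',xg,'r',r,'p0',p0)
th=np.arange(0,1.81,.1); X=-r*np.cos(p0+th);Z=r*np.sin(p0+th)
for i in range(18): print(i,'tool x %.4f z %.4f'%(-(X[i+1]-X[i]),-(Z[i+1]-Z[i])))
E
```

```text
t 8.05 tcp [0.4784 0.189  0.0758] jaw yaw 80.28 tilt 0.19 F [ 0.3  5.2 -3.5] w 0.133
 tool shift [ 0.0004 -0.      0.0018] spin -0.06
case x -0.061286893961803084 r 0.145041388970082 p0 0.22802690905833758
0 tool x -0.0040 z -0.0139
1 tool x -0.0054 z -0.0135
2 tool x -0.0067 z -0.0129
3 tool x -0.0079 z -0.0121
4 tool x -0.0091 z -0.0113
5 tool x -0.0102 z -0.0103
6 tool x -0.0112 z -0.0093
7 tool x -0.0120 z -0.0081
8 tool x -0.0128 z -0.0069
9 tool x -0.0134 z -0.0055
10 tool x -0.0139 z -0.0042
11 tool x -0.0142 z -0.0028
12 tool x -0.0144 z -0.0013
13 tool x -0.0145 z 0.0001
14 tool x -0.0144 z 0.0016
15 tool x -0.0142 z 0.0030
16 tool x -0.0138 z 0.0044
17 tool x -0.0133 z 0.0057
```

Emit:
play_rows([
  {"translation":[-0.004,0,-0.0139],"spin":0},
  {"translation":[-0.0054,0,-0.0135],"spin":0},
  {"translation":[-0.0067,0,-0.0129],"spin":0},
  {"translation":[-0.0079,0,-0.0121],"spin":0},
  {"translation":[-0.0091,0,-0.0113],"spin":0},
])

```text
time: 8.55
tool_pos: [0.5096, 0.1836, 0.1389]
tcp_rot: [-0.266, -3.129, -0.005]
wrist_force: [0.6, 5.9, -7.3]
width: 0.132
```

```bash
python3 - <<'E'
from h import *
togo([.478,.189,.074],80.6)
cv2.imwrite('pics/s1.png',bot.read_camera('side')[100:400,150:450])
E
```

```text
t 8.55 tcp [0.5096 0.1836 0.1389] jaw yaw 80.28 tilt 0.18 F [ 0.6  5.9 -7.3] w 0.132
 tool shift [ 0.032  -0.0002  0.0649] spin -0.06
```

View pics/s1.png

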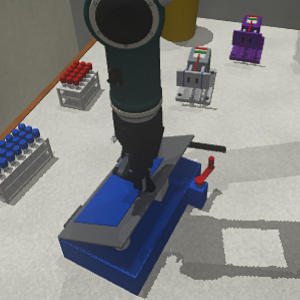

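Viewed 8. The lid is lifting with the fin still in the gripper, so I'll continue along the arc.

Emit:
play_rows([
  {"translation":[-0.0102,0,-0.0103],"spin":0},
  {"translation":[-0.0112,0,-0.0093],"spin":0},
  {"translation":[-0.012,0,-0.0081],"spin":0},
  {"translation":[-0.0128,0,-0.0069],"spin":0},
  {"translation":[-0.0134,0,-0.0055],"spin":0},
])

```text
time: 9.1
tool_pos: [0.5675, 0.1738, 0.179]
tcp_rot: [-0.265, -3.127, -0.005]
wrist_force: [-4.6, 7.6, -1.8]
width: 0.134
```

Emit:
play_rows([
  {"translation":[-0.0139,0,-0.0042],"spin":0},
  {"translation":[-0.0142,0,-0.0028],"spin":0},
  {"translation":[-0.0144,0,-0.0013],"spin":0},
  {"translation":[-0.0145,0,0],"spin":0},
  {"translation":[-0.0144,0,0.0016],"spin":0},
])

```text
time: 9.6
tool_pos: [0.639, 0.1618, 0.1868]
tcp_rot: [-0.265, -3.13, -0.005]
wrist_force: [-3.5, 5.6, 1.9]
width: 0.134
```

Emit:
play_rows([
  {"translation":[-0.0142,0,0.003],"spin":0},
  {"translation":[-0.0138,0,0.0044],"spin":0},
  {"translation":[-0.0066,0,0.0027],"spin":0},
  {"translation":[0,0,0],"spin":0},
])

```text
time: 10.0
tool_pos: [0.6752, 0.1557, 0.1769]
tcp_rot: [0.266, 3.127, 0.005]
wrist_force: [1.3, 4.7, 0.7]
width: 0.139
```

```bash
python3 - <<'E'
from h import *
togo([.478,.189,.074],80.6)
s=bot.read_state();c=np.array([.5353,.1577]);a=np.radians(-9.4);u=np.array([np.cos(a),np.sin(a)])
xg=(s['tool_pos'][:2]-c)@u; zg=s['tool_pos'][2]+.019; print('r',np.hypot(xg-.08,zg-.062),'theta',np.arctan2(zg-.062,.08-xg)-.228)
cv2.imwrite('pics/s2.png',bot.read_camera('side')[50:400,150:500])
E
```

```text
t 10.0 tcp [0.6752 0.1557 0.1769] jaw yaw 80.28 tilt 0.27 F [1.3 4.7 0.7] w 0.139
 tool shift [ 0.2003 -0.0008  0.1023] spin -0.06
r 0.14608595842218577 theta 1.7534206159730463
```

View pics/s2.png

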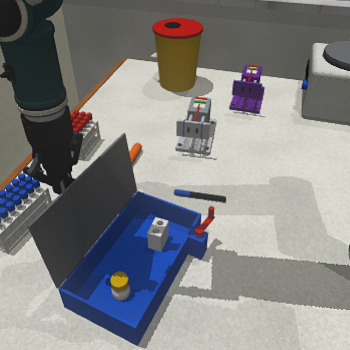

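Viewed 9. The lid stands past upright at about 1.75 rad. The holder is at about (308,283) full-frame in the case's -y half, with the jar in the +y half. I'll release, lift over the lid edge, and hover above the holder.

Emit:
play_rows([
  {"translation":[0,0,0],"spin":0},
  {"translation":[0,0,0],"spin":0},
  {"translation":[0,0,0],"spin":0},
  {"translation":[0,0,-0.03],"spin":0},
  {"translation":[0,0,-0.03],"spin":0},
], jaw=-0.3)

```text
time: 10.55
tool_pos: [0.6721, 0.1537, 0.2336]
tcp_rot: [-0.265, -3.127, 0.002]
wrist_force: [-0.1, -1.2, -1.3]
width: 0.353
```

Emit:
play_rows([
  {"translation":[0,0,-0.03],"spin":0},
  {"translation":[0.0375,-0.0215,0],"spin":0},
  {"translation":[0.0375,-0.0215,0],"spin":0},
  {"translation":[0.0375,-0.0215,0],"spin":0},
  {"translation":[0.0375,-0.0215,0],"spin":0},
])

```text
time: 11.05
tool_pos: [0.5093, 0.0939, 0.2647]
tcp_rot: [0.265, 3.13, -0.001]
wrist_force: [-0.3, -0.3, 1.1]
width: 0.348
```

Emit:
play_rows([
  {"translation":[0,0,0],"spin":0},
], jaw=1)

```text
time: 11.15
tool_pos: [0.5055, 0.093, 0.2635]
tcp_rot: [-0.266, -3.126, 0.003]
wrist_force: [-0.0, 0.4, 0.1]
width: 0.508
```

```bash
python3 - <<'E'
from h import *
c=bot.get_calibration('wrist'); im=bot.read_camera('wrist'); cv2.imwrite('pics/w3.png',im)
togo([.515,.0952,.2])
si=bot.read_camera('side');cv2.imwrite('pics/s3.png',si)
hs=cv2.cvtColor(im,cv2.COLOR_BGR2HSV)
m=((hs[...,1]<60)&(hs[...,2]>110)).astype(np.uint8)
k,l,st,ce=cv2.connectedComponentsWithStats(m);print([(st[i].tolist(),ce[i].round(1).tolist()) for i in range(1,k) if st[i][4]>200])
E
```

```text
t 11.2 tcp [0.5085 0.0938 0.2645] jaw yaw 80.26 tilt 0.03 F [ 0.7 -0.1  1.6] w 0.59
 tool shift [-0.0062  0.0025  0.0645] 
[([0, 0, 640, 400, 143646], [292.4, 142.1]), ([300, 154, 46, 39, 1498], [322.9, 173.6]), ([427, 161, 29, 29, 269], [435.9, 170.9]), ([609, 349, 31, 17, 372], [626.9, 356.3]), ([185, 361, 25, 25, 351], [200.0, 374.3]), ([606, 367, 34, 33, 747], [627.5, 382.7]), ([175, 385, 34, 15, 270], [192.8, 391.2]), ([440, 385, 37, 15, 267], [460.4, 391.9])]
```

View pics/w3.png

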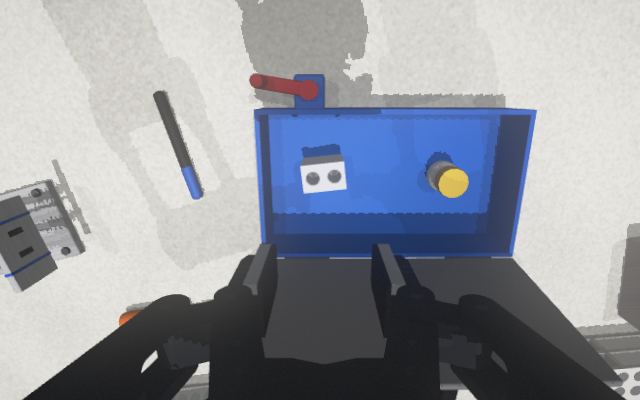

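Viewed 10. The holder's top face is bright, with holes at (312.5,179) and (335.5,177); the jar's cap is at (453,183). I'll map the top face onto z = 0.055.

```bash
python3 - <<'E'
from h import *
c=bot.get_calibration('wrist'); im=cv2.imread('pics/w3.png')
g=im[140:205,290:356]; hs=cv2.cvtColor(g,cv2.COLOR_BGR2HSV)
m=((hs[...,1]<60)&(hs[...,2]>175)).astype(np.uint8)
cs=max(cv2.findContours(m,0,2)[0],key=cv2.contourArea)
q=cv2.boxPoints(cv2.minAreaRect(cs))+[290,140]; P=np.array([onz(c,*p,.055) for p in q]);print(q.round(1).tolist())
print(P.round(4).tolist(),[np.linalg.norm(P[i]-P[(i+1)%4]).round(4) for i in range(4)],P.mean(0).round(4))
a,b=[onz(c,*p,.055) for p in [(312.5,179),(335.5,177)]];print('holes',a,b,np.linalg.norm(a-b),'mid',(a+b)/2)
e=P[1]-P[0] if np.linalg.norm(P[1]-P[0])>.038 else P[2]-P[1]
yaw=np.degrees(np.arctan2(e[1],e[0]));print('yaw',yaw,'holes yaw',np.degrees(np.arctan2(*(b-a)[1::-1])))
# cross-check in side view
S=bot.get_calibration('side');X=P.mean(0);print('side px',proj(S,X))
si=cv2.imread('pics/s3.png');u,v=proj(S,X).astype(int)
gs=cv2.cvtColor(si[v-25:v+40,u-25:u+25],cv2.COLOR_BGR2HSV);ms=((gs[...,1]<60)&(gs[...,2]>110)).astype(np.uint8)
k,l,st,ce=cv2.connectedComponentsWithStats(ms);print([((st[i][:4]+[u-25,v-25,0,0]).tolist(),st[i][4]) for i in range(1,k) if st[i][4]>40])
togo([X[0],X[1],.10],yaw)
E
```

```text
[[299.8, 165.5], [343.3, 160.9], [346.3, 188.5], [302.8, 193.2]]
[[0.504, 0.07, 0.055], [0.5069, 0.116, 0.055], [0.5372, 0.1145, 0.055], [0.5344, 0.0674, 0.055]] [np.float64(0.0461), np.float64(0.0304), np.float64(0.0472), np.float64(0.0305)] [0.5206 0.092  0.055 ]
holes [0.52068741 0.08057739 0.055     ] [0.52268823 0.1051072  0.055     ] 0.02461127195598924 mid [0.52168782 0.09284229 0.055     ]
yaw 86.4320665343084 holes yaw 85.33688684838215
side px [305.26845013 276.79619947]
[([297, 267, 21, 20], np.int32(222))]
t 11.25 tcp [0.5105 0.0943 0.2652] jaw yaw 80.27 tilt 0.09 F [-0.  -0.3 -0.3] w 0.68
 tool shift [-0.0101 -0.0006  0.1652] spin -1.23
```

Top face measures 46 × 30 mm, as it should. A quick check of wrist-camera clearance to the peg, while moving above the holder.

Emit:
play_rows([
  {"translation":[-0.01,-0.0005,0.04],"spin":-1},
  {"translation":[0,0,0.04],"spin":-0.23},
  {"translation":[0,0,0.04],"spin":0},
  {"translation":[0,0,0.03],"spin":0},
  {"translation":[0,0,0],"spin":0},
])

```text
time: 11.75
tool_pos: [0.5181, 0.0923, 0.1097]
tcp_rot: [-0.096, -3.131, 0.002]
wrist_force: [-1.0, 0.3, 0.5]
width: 0.998
```

```bash
python3 - <<'E'
from h import *
c=bot.get_calibration('wrist');s=bot.read_state(); R=Ro.from_rotvec(s['tcp_rot']).as_matrix()
print('cam in tool',(R.T@(-np.array(c['R']).T@np.array(c['t'])-s['tool_pos'])).round(3),'peg in tool',(R.T@(np.array([.41,.052,.104])-s['tool_pos'])).round(3))
im=bot.read_camera('wrist'); cv2.imwrite('pics/w4.png',im)
togo([.5206,.092,.014],86.4); print(proj(c,[.5206,.092,.055]))
g=im.copy(); hs=cv2.cvtColor(g,cv2.COLOR_BGR2HSV)
m=((hs[...,1]<60)&(hs[...,2]>175)).astype(np.uint8); m[:,:200]=0;m[:,440:]=0;m[:120]=0;m[300:]=0
k,l,st,ce=cv2.connectedComponentsWithStats(m)
for i in range(1,k):
    if st[i][4]>800:
        cs=max(cv2.findContours((l==i).astype(np.uint8),0,2)[0],key=cv2.contourArea)
        q=cv2.boxPoints(cv2.minAreaRect(cs));P=np.array([onz(c,*p,.055) for p in q]);print(st[i].tolist(),[np.linalg.norm(P[j]-P[(j+1)%4]).round(4) for j in range(2)],P.mean(0).round(4),[np.degrees(np.arctan2(*(P[j+1]-P[j])[1::-1])).round(1) for j in range(2)])
E
```

```text
cam in tool [ 0.073  0.    -0.143] peg in tool [ 0.105 -0.047  0.007]
t 11.8 tcp [0.5201 0.0926 0.1126] jaw yaw 86.47 tilt 0.27 F [0.1 0.2 1.4] w 0.999
 tool shift [-0.001  -0.0005  0.0986] spin 0.01
[323.18519584 223.66318018]
[283, 196, 76, 41, 1548] [np.float64(0.0262), np.float64(0.0455)] [0.5157 0.0906 0.055 ] [np.float64(174.5), np.float64(86.5)]
```

Emit:
play_rows([
  {"translation":[0,-0.001,0.035],"spin":0},
  {"translation":[0,0,0.035],"spin":0},
  {"translation":[0,0,0.028],"spin":0},
  {"translation":[0,0,0],"spin":0},
])

```text
time: 12.2
tool_pos: [0.5199, 0.0915, 0.0152]
tcp_rot: [-0.097, -3.136, 0.001]
wrist_force: [-0.9, -0.5, 0.4]
width: 0.999
```

Emit:
play_rows([
  {"translation":[0,0,0],"spin":0},
  {"translation":[0,0,0],"spin":0},
  {"translation":[0,0,0],"spin":0},
  {"translation":[0,0,0],"spin":0},
  {"translation":[0,0,0],"spin":0},
], jaw=-1, force=50)

```text
time: 12.7
tool_pos: [0.5236, 0.0919, 0.0196]
tcp_rot: [0.096, 3.134, 0.001]
wrist_force: [1.2, 0.1, 6.0]
width: 0.535
```

```bash
python3 - <<'E'
from h import *
togo([.519,.092,.014],86.4)
E
```

```text
t 12.7 tcp [0.5236 0.0919 0.0196] jaw yaw 86.48 tilt 0.33 F [1.2 0.1 6. ] w 0.535
 tool shift [ 0.0047 -0.0002  0.0056] spin 0.02
```

Width 0.535, i.e. 45.5 mm: the holder is in hand. Lift and carry part of the way, keeping the yaw so the wrist camera sees the jig.

Emit:
play_rows([
  {"translation":[0,0,-0.02],"spin":0},
  {"translation":[0,0,-0.04],"spin":0},
  {"translation":[0,0,-0.045],"spin":0},
  {"translation":[0,0,-0.045],"spin":0},
  {"translation":[0,0,0],"spin":0},
])

```text
time: 13.2
tool_pos: [0.5263, 0.0923, 0.1757]
tcp_rot: [0.096, 3.125, 0.004]
wrist_force: [1.7, 0.1, -1.8]
width: 0.532
```

Emit:
play_rows([
  {"translation":[0,-0.04,-0.03],"spin":0},
  {"translation":[0,-0.045,0],"spin":0},
  {"translation":[0,-0.045,0],"spin":0},
  {"translation":[0,0,0],"spin":0},
  {"translation":[0,0,0],"spin":0},
])

```text
time: 13.7
tool_pos: [0.5123, -0.0389, 0.1966]
tcp_rot: [-0.101, -3.14, -0.001]
wrist_force: [0.6, 0.4, -1.9]
width: 0.53
```

```bash
python3 - <<'E'
from h import *
c=bot.get_calibration('wrist');im=bot.read_camera('wrist'); cv2.imwrite('pics/w5.png',im)
togo([.516,-.172,.2],4.9)
top=bot.read_camera('top');cv2.imwrite('pics/t5.png',top)
hs=cv2.cvtColor(im,cv2.COLOR_BGR2HSV)
m=((hs[...,0]>100)&(hs[...,0]<125)&(hs[...,1]>120)).astype(np.uint8)
A=[.54480546,-.22506242,.115];B=[.49663479,-.22915371,.115]
print('expected line tops',proj(c,A),proj(c,B))
k,l,st,ce=cv2.connectedComponentsWithStats(m);print([(st[i].tolist(),ce[i].round(1).tolist()) for i in range(1,k) if st[i][4]>8])
E
```

```text
t 13.75 tcp [ 0.5123 -0.038   0.1965] jaw yaw 86.39 tilt 0.05 F [ 0.7  0.6 -1.8] w 0.531
 tool shift [-0.0121 -0.1335 -0.0036] spin 16.30
expected line tops [ 76.21297896 262.63985395] [ 52.05945655 201.20539867]
[([471, 45, 36, 9, 123], [488.7, 48.1]), ([386, 68, 254, 221, 42584], [513.0, 185.8]), ([284, 146, 16, 41, 397], [291.6, 165.4]), ([39, 199, 12, 5, 41], [44.4, 200.7]), ([65, 261, 11, 5, 31], [70.0, 263.0])]
```

View pics/w5.png

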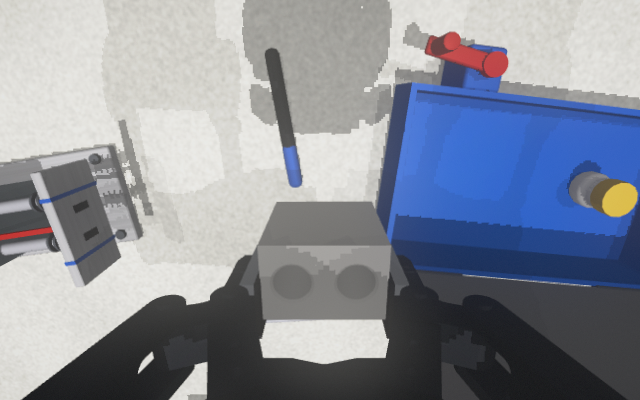

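Viewed 11. The holder is upright in the jaws, with its top-face near edge at (258..391, 246), far edge at about y=320, and holes at (292,281) and (355,281). The plate's line tops are at about (50.8,200.2) and (76,262.5), within 2 px of prediction.

```bash
python3 - <<'E'
from h import *
c=bot.get_calibration('wrist');s=bot.read_state(); R=Ro.from_rotvec(s['tcp_rot']).as_matrix();p=s['tool_pos']
im=cv2.imread('pics/w5.png');g=cv2.cvtColor(im,cv2.COLOR_BGR2GRAY).astype(int)
for v in (248,251): print('row',v,g[v,250:266].tolist(),g[v,384:400].tolist())
print('col',g[196:208,330].tolist(),g[240:252,330].tolist(),g[312:328,330].tolist())
for dz in(.030,.034,.038,.042):
    z=p[2]+dz; L=[R.T@(onz(c,*q,z)-p) for q in[(257.8,246),(391.2,246),(388,320),(264,320)]]
    print(dz,'w near %.4f far %.4f depth %.4f'%(np.linalg.norm(L[1]-L[0]),np.linalg.norm(L[2]-L[3]),L[0][0]-L[3][0]),'x near %.4f far %.4f ymid %.4f'%(L[0][0],L[3][0],(L[0][1]+L[1][1])/2))
    L=[R.T@(onz(c,*q,z-.05)-p) for q in[(276,202),(376,202)]];print('   bottom edge w %.4f x %.4f'%(np.linalg.norm(L[1]-L[0]),L[0][0]))
A,B=onz(c,76,262.5,.115),onz(c,50.8,200.2,.115);d=A-B
print(A,B,np.linalg.norm(d),'press yaw',np.degrees(np.arctan2(d[1],d[0]))-90,'mid',(A+B)/2)
E
```

```text
row 248 [202, 203, 205, 207, 202, 161, 108, 126, 143, 143, 144, 143, 143, 143, 143, 142] [146, 147, 147, 148, 147, 147, 136, 103, 90, 73, 63, 60, 59, 59, 61, 60]
row 251 [205, 205, 207, 184, 133, 100, 100, 119, 138, 143, 142, 143, 143, 143, 143, 142] [147, 147, 147, 147, 147, 146, 136, 102, 90, 89, 79, 64, 61, 61, 59, 60]
col [228, 229, 227, 224, 219, 188, 123, 123, 122, 123, 123, 123] [116, 115, 113, 112, 114, 134, 163, 164, 164, 163, 163, 163] [127, 128, 128, 129, 128, 128, 128, 168, 219, 228, 228, 228, 225, 226, 225, 225]
0.03 w near 0.0485 far 0.0485 depth 0.0316 x near 0.0209 far -0.0107 ymid 0.0007
   bottom edge w 0.0503 x 0.0220
0.034 w near 0.0468 far 0.0468 depth 0.0305 x near 0.0228 far -0.0077 ymid 0.0007
   bottom edge w 0.0491 x 0.0232
0.038 w near 0.0451 far 0.0451 depth 0.0294 x near 0.0246 far -0.0047 ymid 0.0007
   bottom edge w 0.0478 x 0.0245
0.042 w near 0.0434 far 0.0434 depth 0.0283 x near 0.0265 far -0.0018 ymid 0.0006
   bottom edge w 0.0466 x 0.0258
[ 0.54527214 -0.22343363  0.115     ] [ 0.4964995  -0.22824338  0.115     ] 0.049009228989848816 press yaw -84.3679458379452 mid [ 0.52088582 -0.2258385   0.115     ]
```

The holder sits about 7.5 mm off-centre in the jaws (tool +x), so the pads would stick out past its plate-side face. I'll turn to the jig's yaw, set it down on bare bench in front of the plate, and regrip with the holder face leading.

Emit:
play_rows([
  {"translation":[0,0,0],"spin":1},
  {"translation":[0,0,0],"spin":1},
  {"translation":[0,0,0],"spin":1},
  {"translation":[0,0,0],"spin":1},
  {"translation":[0,0,0],"spin":1},
])

```text
time: 14.3
tool_pos: [0.5126, -0.0363, 0.1964]
tcp_rot: [-0.776, -3.044, -0.001]
wrist_force: [0.6, 0.1, -1.6]
width: 0.53
```

Emit:
play_rows([
  {"translation":[0,0,0],"spin":1},
  {"translation":[0,0,0],"spin":1},
  {"translation":[0,0,0],"spin":1},
  {"translation":[0,0,0],"spin":1},
  {"translation":[0,0,0],"spin":1},
])

```text
time: 14.8
tool_pos: [0.5127, -0.0364, 0.1964]
tcp_rot: [-1.416, -2.804, -0.0]
wrist_force: [-0.4, -0.2, -1.8]
width: 0.527
```

Emit:
play_rows([
  {"translation":[0,0,0],"spin":1},
  {"translation":[0,0,0],"spin":1},
  {"translation":[0,0,0],"spin":1},
  {"translation":[0,0,0],"spin":1},
  {"translation":[0,0,0],"spin":1},
])

```text
time: 15.3
tool_pos: [0.5126, -0.0363, 0.1963]
tcp_rot: [-1.989, -2.431, 0.0]
wrist_force: [-0.6, 0.4, -2.6]
width: 0.529
```

Emit:
play_rows([
  {"translation":[0,0,0],"spin":1},
  {"translation":[0,0,0],"spin":0.1},
  {"translation":[-0.035,0,0.02],"spin":0},
  {"translation":[-0.035,0,0.02],"spin":0},
  {"translation":[-0.035,0,0.02],"spin":0},
])

```text
time: 15.8
tool_pos: [0.5242, -0.1423, 0.1362]
tcp_rot: [2.097, 2.339, 0.001]
wrist_force: [0.6, -0.4, -1.7]
width: 0.526
```

Emit:
play_rows([
  {"translation":[0,0,0.02],"spin":0},
  {"translation":[0,0,0],"spin":0},
  {"translation":[0,0,0],"spin":0},
  {"translation":[0,0,0],"spin":0},
])

```text
time: 16.2
tool_pos: [0.5246, -0.1419, 0.1179]
tcp_rot: [2.099, 2.335, 0.001]
wrist_force: [-0.3, -0.4, -1.8]
width: 0.533
```

```bash
python3 - <<'E'
from h import *
T=bot.get_calibration('top');t=cv2.imread('pics/top0.png')
print('marker ends',onz(T,311.5,206,.006),onz(T,315,256,.006))
togo([.5185,-.145,.018],5.6)
E
```

```text
marker ends [ 0.52451682 -0.07014857  0.006     ] [ 0.39693602 -0.07870045  0.006     ]
t 16.2 tcp [ 0.5246 -0.1419  0.1179] jaw yaw 6.08 tilt 0.1 F [-0.3 -0.4 -1.8] w 0.533
 tool shift [-0.0024 -0.0066  0.0999] spin 0.10
```

Emit:
play_rows([
  {"translation":[-0.002,-0.006,0.03],"spin":0.1},
  {"translation":[0,0,0.03],"spin":0},
  {"translation":[0,0,0.025],"spin":0},
  {"translation":[0,0,0.01],"spin":0},
  {"translation":[0,0,0.005],"spin":0},
])

```text
time: 16.7
tool_pos: [0.5181, -0.1446, 0.0167]
tcp_rot: [-2.111, -2.326, 0.0]
wrist_force: [-0.1, -0.1, -1.7]
width: 0.534
```

Emit:
play_rows([
  {"translation":[0,0,0],"spin":0},
  {"translation":[0,0,0],"spin":0},
  {"translation":[0,0,0],"spin":0},
])

```text
time: 17.0
tool_pos: [0.5193, -0.1456, 0.0182]
tcp_rot: [2.111, 2.323, 0.002]
wrist_force: [-0.0, -0.1, -1.5]
width: 0.535
```

Emit:
play_rows([
  {"translation":[0,0,0.001],"spin":0},
  {"translation":[0,0,0.001],"spin":0},
  {"translation":[0,0,0],"spin":0},
])

```text
time: 17.3
tool_pos: [0.5178, -0.1453, 0.0147]
tcp_rot: [2.113, 2.325, 0.0]
wrist_force: [-0.6, -0.0, -1.7]
width: 0.534
```

Emit:
play_rows([
  {"translation":[0,0,0.001],"spin":0},
  {"translation":[0,0,0],"spin":0},
  {"translation":[0,0,0],"spin":0},
])

```text
time: 17.6
tool_pos: [0.5179, -0.1453, 0.0146]
tcp_rot: [-2.113, -2.325, 0.0]
wrist_force: [-2.7, 1.4, 5.8]
width: 0.534
```

Emit:
play_rows([
  {"translation":[0,0,0.001],"spin":0},
  {"translation":[0,0,0],"spin":0},
])

```text
time: 17.8
tool_pos: [0.5179, -0.1453, 0.0146]
tcp_rot: [-2.113, -2.324, 0.001]
wrist_force: [-6.0, 1.9, 13.3]
width: 0.535
```

Emit:
play_rows([
  {"translation":[0,0,-0.001],"spin":0},
  {"translation":[0,0,0],"spin":0},
  {"translation":[0,0,0],"spin":0},
  {"translation":[0,0,0],"spin":0},
], jaw=0.7)

```text
time: 18.2
tool_pos: [0.5178, -0.1452, 0.0135]
tcp_rot: [-2.113, -2.325, 0.0]
wrist_force: [-0.6, 0.6, -0.5]
width: 0.852
```

```bash
python3 - <<'E'
from h import *
togo([.5185,-.135,.008],5.6)
c=bot.get_calibration('wrist');s=bot.read_state(); R=Ro.from_rotvec(s['tcp_rot']).as_matrix();p=s['tool_pos']
im=bot.read_camera('wrist');cv2.imwrite('pics/w6.png',im)
g=cv2.cvtColor(im,cv2.COLOR_BGR2GRAY).astype(int)
print(g[225:265:1,325].tolist());print(g[300:345,325].tolist());print(g[262,230:290].tolist());print(g[262,365:420].tolist())
for x in(0,.0075): print(x,[proj(c,p+R@np.array(q)).round(1).tolist() for q in [(x+.015,-.023,-.0354),(x+.015,.023,-.0354),(x-.015,-.023,-.0354),(x-.015,.023,-.0354)]])
E
```

```text
t 18.2 tcp [ 0.5178 -0.1452  0.0135] jaw yaw 5.47 tilt 0.02 F [-0.6  0.6 -0.5] w 0.852
 tool shift [0.0101 0.0017 0.0055] spin -0.03
[109, 110, 108, 110, 110, 109, 109, 110, 109, 109, 108, 108, 107, 108, 108, 109, 108, 107, 108, 107, 107, 118, 137, 136, 137, 136, 136, 136, 136, 135, 135, 136, 136, 135, 135, 136, 135, 136, 135, 136]
[114, 115, 114, 115, 114, 115, 115, 113, 115, 114, 115, 115, 115, 115, 115, 115, 115, 115, 115, 114, 116, 140, 174, 182, 183, 184, 187, 187, 186, 184, 184, 185, 187, 192, 194, 197, 198, 199, 200, 188, 186, 185, 184, 182, 180]
[51, 50, 50, 50, 51, 50, 49, 51, 50, 50, 57, 98, 126, 127, 126, 125, 125, 124, 124, 124, 125, 126, 127, 127, 128, 128, 127, 128, 132, 136, 134, 134, 134, 136, 135, 134, 136, 135, 135, 135, 134, 134, 135, 136, 136, 135, 136, 135, 135, 134, 135, 136, 136, 135, 135, 136, 135, 135, 134, 136]
[136, 137, 137, 137, 137, 137, 137, 138, 137, 137, 137, 138, 137, 139, 138, 137, 137, 138, 138, 137, 175, 185, 185, 184, 184, 184, 150, 127, 123, 124, 124, 124, 124, 126, 126, 127, 127, 128, 128, 130, 131, 131, 85, 63, 62, 62, 63, 62, 62, 62, 62, 63, 64, 65, 64]
0 [[259.5, 268.3], [389.6, 268.2], [264.1, 338.8], [385.0, 338.8]]
0.0075 [[258.3, 248.9], [390.8, 248.9], [263.0, 322.2], [386.1, 322.1]]
```

Emit:
play_rows([
  {"translation":[0,-0.001,0],"spin":0},
  {"translation":[0,0,0],"spin":0},
  {"translation":[0.0035,0,0.001],"spin":0},
  {"translation":[0.0035,0,0.002],"spin":0},
  {"translation":[0.0035,0,0.002],"spin":0},
], jaw=1)

```text
time: 18.75
tool_pos: [0.5158, -0.1345, 0.0085]
tcp_rot: [-2.113, -2.325, -0.0]
wrist_force: [0.1, -0.2, 0.7]
width: 0.999
```

Emit:
play_rows([
  {"translation":[0,0,0],"spin":0},
  {"translation":[0,0,0],"spin":0},
  {"translation":[0,0,0],"spin":0},
])

```text
time: 19.05
tool_pos: [0.516, -0.1349, 0.0087]
tcp_rot: [2.113, 2.325, 0.0]
wrist_force: [0.8, 0.3, -0.7]
width: 0.999
```

Emit:
play_rows([
  {"translation":[0,0,0],"spin":0},
  {"translation":[0,0,0],"spin":0},
  {"translation":[0,0,0],"spin":0},
  {"translation":[0,0,0],"spin":0},
  {"translation":[0,0,0],"spin":0},
], jaw=-1, force=60)

```text
time: 19.55
tool_pos: [0.5163, -0.135, 0.009]
tcp_rot: [2.113, 2.324, 0.0]
wrist_force: [0.3, -0.2, 2.7]
width: 0.532
```

```bash
python3 - <<'E'
from h import *
togo([.5185,-.135,.008],5.6)
c=bot.get_calibration('wrist');s=bot.read_state(); R=Ro.from_rotvec(s['tcp_rot']).as_matrix();p=s['tool_pos']
im=bot.read_camera('wrist');cv2.imwrite('pics/w7.png',im)
g=cv2.cvtColor(im,cv2.COLOR_BGR2GRAY).astype(int)
for u in (290,325,350): print(u,(np.flatnonzero(abs(np.diff(g[200:360,u]))>12)+200).tolist())
zt=.050-p[2]
for x in(-.003,0): print(x,[proj(c,p+R@np.array(q)).round(1).tolist() for q in [(x+.015,-.023,-zt),(x+.015,.023,-zt),(x-.015,-.023,-zt),(x-.015,.023,-zt)]])
E
```

```text
t 19.55 tcp [ 0.5163 -0.135   0.009 ] jaw yaw 5.46 tilt 0.05 F [ 0.3 -0.2  2.7] w 0.532
 tool shift [-0.0002  0.0022  0.001 ] spin -0.03
290 [225, 279, 280, 352, 353, 356, 357, 358]
325 [209, 212, 213, 225, 279, 280, 282, 344, 352, 353]
350 [215, 217, 218, 219, 225, 279, 352, 353, 357, 358]
-0.003 [[257.1, 284.2], [392.1, 284.2], [262.0, 356.0], [387.2, 356.0]]
0 [[256.6, 276.4], [392.6, 276.3], [261.6, 349.4], [387.7, 349.3]]
```

Regripped: the holder is about 1.4 mm towards the plate side of centre, so its face leads the pads by about 5 mm. Lift to pressing height and approach to a 25 mm standoff.

Emit:
play_rows([
  {"translation":[0,0,-0.01],"spin":0},
  {"translation":[0,0,-0.03],"spin":0},
  {"translation":[0,0,-0.025],"spin":0},
  {"translation":[0,0,0],"spin":0},
  {"translation":[0,0,0],"spin":0},
])

```text
time: 20.1
tool_pos: [0.5161, -0.1349, 0.0742]
tcp_rot: [2.112, 2.324, 0.001]
wrist_force: [-0.0, 0.1, -1.6]
width: 0.533
```

Emit:
play_rows([
  {"translation":[-0.02,0,0],"spin":0},
  {"translation":[-0.02,0,0],"spin":0},
  {"translation":[-0.01,0,0],"spin":0},
  {"translation":[0,0,0],"spin":0},
  {"translation":[0,0,0],"spin":0},
])

```text
time: 20.6
tool_pos: [0.5197, -0.1841, 0.0726]
tcp_rot: [-2.112, -2.322, 0.001]
wrist_force: [0.3, 0.6, -0.8]
width: 0.534
```

```bash
python3 - <<'E'
from h import *
togo([.5169,-.1852,.074],5.4); togo([.5193,-.2101,.074],5.4)
t=bot.read_camera('top');cv2.imwrite('pics/t7.png',t);s=bot.read_camera('side');cv2.imwrite('pics/s7.png',s)
a=cv2.resize(t[165:235,355:460],None,fx=5,fy=5,interpolation=cv2.INTER_CUBIC)
u,v=proj(bot.get_calibration('side'),[.52,-.2,.09]).astype(int);print(u,v)
b=cv2.resize(s[v-35:v+35,u-27:u+27],None,fx=5,fy=5,interpolation=cv2.INTER_CUBIC)
cv2.imwrite('pics/m7.png',np.hstack([a,b]));print(a.shape,b.shape)
# numeric: blue lines in both
for n,im in(('top',t),('side',s)):
    hs=cv2.cvtColor(im,cv2.COLOR_BGR2HSV);m=((hs[...,0]>100)&(hs[...,0]<125)&(hs[...,1]>90)).astype(np.uint8)
    if n=='top': m[:,:365]=0;m[:,400:]=0;m[:170]=0;m[235:]=0
    else: m[:,:u-40]=0;m[:,u+40:]=0;m[:v-40]=0;m[v+40:]=0
    k,l,st,ce=cv2.connectedComponentsWithStats(m);print(n,[(st[i].tolist(),ce[i].round(1).tolist()) for i in range(1,k) if st[i][4]>2])
E
```

```text
t 20.6 tcp [ 0.5197 -0.1841  0.0726] jaw yaw 5.42 tilt 0.14 F [ 0.3  0.6 -0.8] w 0.534
 tool shift [-0.0009 -0.0029 -0.0014] spin 0.00
t 20.6 tcp [ 0.5197 -0.1841  0.0726] jaw yaw 5.42 tilt 0.14 F [ 0.3  0.6 -0.8] w 0.534
 tool shift [-0.0259 -0.0028 -0.0014] spin 0.00
340 186
(350, 525, 3) (350, 270, 3)
top [([377, 210, 7, 4, 10], [379.4, 210.9])]
side []
```

Emit:
play_rows([
  {"translation":[-0.006,-0.0028,-0.0014],"spin":0},
  {"translation":[-0.006,0,0],"spin":0},
  {"translation":[-0.006,0,0],"spin":0},
  {"translation":[0,0,0],"spin":0},
  {"translation":[0,0,0],"spin":0},
])

```text
time: 21.2
tool_pos: [0.5196, -0.2031, 0.0752]
tcp_rot: [2.114, 2.324, 0.0]
wrist_force: [0.1, 0.2, -3.0]
width: 0.53
```

```bash
python3 - <<'E'
from h import *
togo([.5193,-.2101,.074],5.4)
E
```

```text
t 21.2 tcp [ 0.5196 -0.2031  0.0752] jaw yaw 5.43 tilt 0.01 F [ 0.1  0.2 -3. ] w 0.53
 tool shift [-0.0069 -0.001   0.0012] spin 0.01
```

Emit:
play_rows([
  {"translation":[-0.003,-0.001,0],"spin":0},
  {"translation":[-0.003,0,0],"spin":0},
  {"translation":[-0.003,0,0],"spin":0},
  {"translation":[-0.003,0,0],"spin":0},
  {"translation":[0,0,0],"spin":0},
])

```text
time: 21.7
tool_pos: [0.5196, -0.215, 0.075]
tcp_rot: [-2.113, -2.324, -0.0]
wrist_force: [-0.2, 1.6, -0.5]
width: 0.533
```

Emit:
play_rows([
  {"translation":[0,0,0],"spin":0},
  {"translation":[0,0,0],"spin":0},
  {"translation":[0,0,0],"spin":0},
])

```text
time: 22.0
tool_pos: [0.5196, -0.2147, 0.075]
tcp_rot: [-2.113, -2.325, 0.0]
wrist_force: [-0.7, 0.8, -1.4]
width: 0.534
```

```bash
python3 - <<'E'
from h import *
togo([.5193,-.2101,.074],5.4)
t=bot.read_camera('top');cv2.imwrite('pics/t8.png',t)
s=bot.read_camera('side');cv2.imwrite('pics/s8.png',s)
hs=cv2.cvtColor(t,cv2.COLOR_BGR2HSV)
red=(((hs[...,0]<6)|(hs[...,0]>174))&(hs[...,1]>110)&(hs[...,2]>70)).astype(np.uint8)
grn=((hs[...,0]>45)&(hs[...,0]<80)&(hs[...,1]>100)).astype(np.uint8)
for n,m in(('red',red),('grn',grn)):
    m[:,:360]=0;m[:,470:]=0;m[:170]=0;m[240:]=0
    k,l,st,ce=cv2.connectedComponentsWithStats(m);print(n,[(st[i].tolist(),ce[i].round(1).tolist()) for i in range(1,k) if st[i][4]>5])
E
```

```text
t 22.0 tcp [ 0.5196 -0.2147  0.075 ] jaw yaw 5.47 tilt 0.02 F [-0.7  0.8 -1.4] w 0.534
 tool shift [0.0046 0.0002 0.001 ] spin 0.01
red [([443, 188, 7, 14, 67], [446.3, 194.6]), ([398, 197, 8, 3, 12], [401.2, 198.0])]
grn [([434, 189, 7, 14, 73], [437.3, 195.4])]
```

```bash
python3 - <<'E'
from h import *
t=cv2.imread('pics/t8.png');s=cv2.imread('pics/s8.png')
a=cv2.resize(t[165:245,350:455],(420,320),interpolation=cv2.INTER_CUBIC)
b=cv2.resize(s[140:220,315:365],(375,600),interpolation=cv2.INTER_CUBIC)
w=cv2.resize(bot.read_camera('wrist')[200:400,180:470],(420,280))
cv2.imwrite('pics/m8.png',np.hstack([np.vstack([a,w]),b]))
T=bot.get_calibration('top');S=bot.get_calibration('side')
# expected holder top corners
st=bot.read_state();R=Ro.from_rotvec(st['tcp_rot']).as_matrix();p=st['tool_pos']
for q in [(.0136,-.023,-.041),(.0136,.023,-.041),(-.0164,-.023,-.041),(-.0164,.023,-.041)]:
    X=p+R@np.array(q);print(X.round(4),'top',((proj(T,X)-[350,165])*4).round(),'side',((proj(S,X)-[315,140])*7.5+[420,0]).round())
E
```

```text
[ 0.4954 -0.2034  0.116 ] top [ 72. 182.] side [685. 292.]
[ 0.5412 -0.199   0.116 ] top [ 62. 103.] side [554. 277.]
[ 0.4983 -0.2332  0.116 ] top [125. 176.] side [696. 244.]
[ 0.5441 -0.2288  0.116 ] top [114.  98.] side [568. 231.]
```

View pics/m8.png

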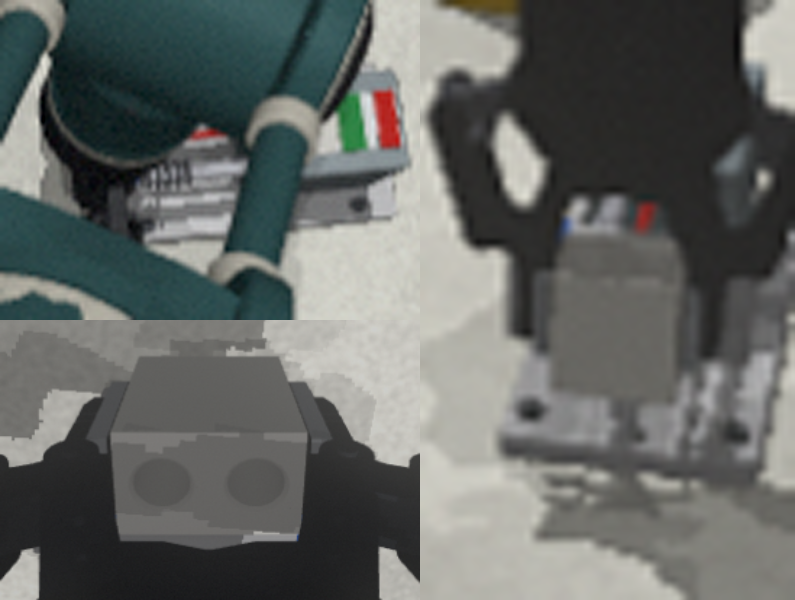

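Viewed 12, the last one. The side crop shows the holder upright against the plate, with the left blue line just visible at its top-left corner. In the wrist crop the plate's top edge and the blue line show at about (385,355) full-frame, by the holder's far corner. I'll measure that line in tool coordinates.

```bash
python3 - <<'E'
from h import *
c=bot.get_calibration('wrist');S=bot.get_calibration('side');T=bot.get_calibration('top')
st=bot.read_state();R=Ro.from_rotvec(st['tcp_rot']).as_matrix();p=st['tool_pos'];togo([.5193,-.2101,.074],5.4)
im=bot.read_camera('wrist');s=cv2.imread('pics/s8.png')
b=im[335:365,240:400].astype(int);d=(b[...,0]-b[...,2]); ys,xs=np.where(d>25);print('wrist blue',[(x+240,y+335) for x,y in zip(xs,ys)][:40])
g=cv2.cvtColor(im,cv2.COLOR_BGR2GRAY).astype(int)
for u in(270,300,330,350,365,375,380): print(u,g[340:362,u].tolist())
X=np.median(xs)+240,np.median(ys)+335
for z in(.115,): print('line in tool',(R.T@(onz(c,*X,z)-p)).round(4))
b=s[160:180,325:350].astype(int);d=b[...,0]-b[...,2];ys,xs=np.where(d>30);print('side blue',[(x+325,y+160,int(d[y,x])) for x,y in zip(xs,ys)])
dx=.0046-.0;P=np.array([.5208,-.2264,.115])+.0046*np.array([.094,-.9956,0])
L=np.array([.9956,.094,0])
print('pred line side',proj(S,P+.0245*L),'back',proj(S,P+.0245*L+.008*np.array([.094,-.9956,0])),'wrist',proj(c,P+.0245*L),proj(c,P-.0245*L), proj(c,P+.0245*L+.008*np.array([.094,-.9956,0])))
E
```

```text
t 22.15 tcp [ 0.5196 -0.2147  0.075 ] jaw yaw 5.47 tilt 0.02 F [-0.5  1.2 -1.2] w 0.532
 tool shift [0.0046 0.0002 0.001 ] spin 0.01
wrist blue [(np.int64(385), np.int64(353)), (np.int64(385), np.int64(354)), (np.int64(385), np.int64(355)), (np.int64(385), np.int64(356)), (np.int64(385), np.int64(357))]
270 [110, 110, 111, 110, 111, 110, 111, 110, 111, 111, 110, 109, 107, 98, 92, 93, 94, 83, 40, 32, 33, 30]
300 [111, 111, 111, 111, 110, 109, 110, 110, 109, 110, 110, 111, 108, 98, 93, 92, 93, 93, 92, 78, 34, 38]
330 [99, 99, 97, 100, 98, 99, 99, 98, 110, 110, 110, 110, 110, 99, 93, 91, 94, 93, 94, 94, 95, 93]
350 [98, 99, 98, 99, 98, 98, 98, 98, 98, 99, 110, 110, 111, 126, 142, 143, 143, 143, 134, 77, 36, 34]
365 [99, 98, 97, 98, 97, 97, 97, 98, 97, 97, 99, 122, 169, 150, 141, 141, 143, 129, 53, 34, 37, 34]
375 [98, 98, 97, 96, 96, 96, 98, 97, 98, 97, 97, 98, 119, 149, 141, 142, 143, 127, 53, 34, 35, 34]
380 [97, 97, 96, 98, 97, 97, 96, 97, 97, 97, 97, 100, 120, 149, 141, 142, 143, 126, 50, 35, 35, 32]
line in tool [-0.0185  0.0224 -0.04  ]
side blue [(np.int64(334), np.int64(169), 54), (np.int64(334), np.int64(170), 56)]
pred line side [334.15586516 171.01636709] back [334.66090531 169.40884603] wrist [391.15746221 350.37734764] [258.35734329 350.2272676 ] [389.8476031  367.79399765]
```

```bash
python3 - <<'E'
from h import *
im=bot.read_camera('wrist').astype(int)
for v in(354,356): print(v,'L',[tuple(im[v,u]) for u in range(258,270)] and [(u,int(im[v,u,0]-im[v,u,2]),int(im[v,u].mean())) for u in range(256,270)]);print('  R',[(u,int(im[v,u,0]-im[v,u,2]),int(im[v,u].mean())) for u in range(378,392)])
c=bot.get_calibration('wrist');st=bot.read_state();R=Ro.from_rotvec(st['tcp_rot']).as_matrix();p=st['tool_pos']
for u in(261,262,263,264,384,385,386,387): print(u,(R.T@(onz(c,u,355,.115)-p)).round(4)[:2])
E
```

```text
354 L [(256, 2, 32), (257, 1, 32), (258, 1, 32), (259, 1, 31), (260, 2, 32), (261, 2, 39), (262, 2, 66), (263, 0, 91), (264, 1, 92), (265, 1, 91), (266, 0, 91), (267, 0, 92), (268, 1, 92), (269, 1, 92)]
  R [(378, 2, 142), (379, 3, 142), (380, 1, 141), (381, 2, 141), (382, 2, 142), (383, 2, 141), (384, 2, 140), (385, 82, 76), (386, 23, 44), (387, 1, 34), (388, 3, 34), (389, 1, 34), (390, 2, 33), (391, 2, 33)]
356 L [(256, 2, 34), (257, 2, 32), (258, 2, 32), (259, 1, 32), (260, 3, 33), (261, 2, 32), (262, 0, 53), (263, 0, 89), (264, 1, 92), (265, 2, 94), (266, 0, 92), (267, 2, 92), (268, 2, 94), (269, 1, 94)]
  R [(378, 2, 143), (379, 2, 141), (380, 2, 142), (381, 1, 143), (382, 2, 142), (383, 2, 142), (384, 5, 134), (385, 79, 73), (386, 1, 32), (387, 2, 35), (388, 1, 32), (389, 0, 33), (390, 1, 33), (391, 1, 34)]
261 [-0.0185 -0.0236]
262 [-0.0185 -0.0232]
263 [-0.0185 -0.0228]
264 [-0.0185 -0.0225]
384 [-0.0185  0.022 ]
385 [-0.0185  0.0224]
386 [-0.0185  0.0228]
387 [-0.0185  0.0231]
```

The line's inner edge shows on the right but not on the left, so the plate centre is about 1.3 mm towards tool -y. I'll back off, shift -1.2 mm in y and 1 mm down, and re-approach lightly.

Emit:
play_rows([
  {"translation":[0.005,0,0],"spin":0},
  {"translation":[0.003,-0.0012,0.001],"spin":0},
  {"translation":[0,0,0],"spin":0},
  {"translation":[-0.004,0,0],"spin":0},
  {"translation":[-0.004,0,0],"spin":0},
])

```text
time: 22.75
tool_pos: [0.5185, -0.215, 0.0741]
tcp_rot: [-2.113, -2.325, -0.0]
wrist_force: [-0.2, 1.8, -1.9]
width: 0.535
```

Emit:
play_rows([
  {"translation":[-0.002,0,0],"spin":0},
  {"translation":[0,0,0],"spin":0},
  {"translation":[0,0,0],"spin":0},
  {"translation":[0,0,0],"spin":0},
])

```text
time: 23.15
tool_pos: [0.5187, -0.2169, 0.0741]
tcp_rot: [-2.113, -2.325, -0.0]
wrist_force: [0.1, 2.0, -0.3]
width: 0.536
```

```bash
cat > chk.py <<'E'
from h import *
togo([.5193,-.2101,.074],5.4)
im=bot.read_camera('wrist').astype(int)
v=355
print('L',[(u,int(im[v,u,0]-im[v,u,2]),int(im[v,u].mean())) for u in range(259,266)]);print('R',[(u,int(im[v,u,0]-im[v,u,2]),int(im[v,u].mean())) for u in range(382,390)])
g=im.mean(2).astype(int);print('col375',g[346:364,375].tolist(),'col275',g[346:364,275].tolist())
t=bot.read_camera('top');hs=cv2.cvtColor(t,cv2.COLOR_BGR2HSV)
red=(((hs[...,0]<6)|(hs[...,0]>174))&(hs[...,1]>110)&(hs[...,2]>70)).astype(np.uint8)
grn=((hs[...,0]>45)&(hs[...,0]<80)&(hs[...,1]>100)).astype(np.uint8)
for n,m in(('red',red),('grn',grn)):
    m[:,:360]=0;m[:,470:]=0;m[:170]=0;m[240:]=0
    k,l,st,ce=cv2.connectedComponentsWithStats(m);print(n,[(st[i].tolist(),ce[i].round(1).tolist()) for i in range(1,k) if st[i][4]>5])
E
python3 chk.py
```

```text
t 23.15 tcp [ 0.5187 -0.2169  0.0741] jaw yaw 5.46 tilt 0.01 F [ 0.1  2.  -0.3] w 0.536
 tool shift [0.0067 0.0013 0.0001] spin 0.01
L [(259, 2, 32), (260, 0, 33), (261, 3, 32), (262, 0, 56), (263, 2, 90), (264, 1, 90), (265, 1, 92)]
R [(382, 0, 135), (383, 1, 134), (384, 1, 135), (385, 0, 133), (386, 1, 50), (387, 1, 32), (388, 0, 34), (389, 0, 33)]
col375 [97, 97, 97, 97, 98, 123, 165, 134, 127, 134, 142, 125, 52, 34, 33, 33, 35, 32] col275 [110, 109, 110, 109, 110, 109, 107, 95, 88, 89, 91, 83, 42, 32, 33, 30, 33, 32]
red [([443, 188, 7, 14, 69], [446.3, 194.6]), ([399, 197, 6, 2, 8], [401.8, 197.8])]
grn [([434, 189, 7, 14, 67], [437.5, 195.8])]
```

Neither line is visible now, so it's centred within about 0.8 mm. Force is 2 N, about 5 mm of deflection. Pressing on.

Emit:
play_rows([
  {"translation":[-0.003,0,0],"spin":0},
  {"translation":[-0.003,0,0],"spin":0},
  {"translation":[-0.003,0,0],"spin":0},
  {"translation":[-0.002,0,0],"spin":0},
  {"translation":[0,0,0],"spin":0},
])

```text
time: 23.75
tool_pos: [0.5196, -0.2275, 0.0741]
tcp_rot: [-2.113, -2.323, -0.001]
wrist_force: [-1.2, 6.2, 0.8]
width: 0.529
```

Emit:
play_rows([
  {"translation":[-0.002,0,0],"spin":0},
  {"translation":[-0.002,0,0],"spin":0},
  {"translation":[0,0,0],"spin":0},
  {"translation":[0,0,0],"spin":0},
  {"translation":[0,0,0],"spin":0},
])

```text
time: 24.25
tool_pos: [0.5199, -0.2308, 0.074]
tcp_rot: [-2.112, -2.323, -0.002]
wrist_force: [-0.3, 7.1, 1.9]
width: 0.535
```

```bash
python3 chk.py
```

```text
t 24.25 tcp [ 0.5199 -0.2308  0.074 ] jaw yaw 5.43 tilt 0.13 F [-0.3  7.1  1.9] w 0.535
 tool shift [0.0207 0.0014 0.0001] spin 0.01
L [(259, 1, 31), (260, 2, 31), (261, 2, 32), (262, 1, 57), (263, 1, 91), (264, 0, 92), (265, 0, 91)]
R [(382, 2, 136), (383, 3, 137), (384, 1, 137), (385, 0, 135), (386, 1, 49), (387, 2, 33), (388, 3, 33), (389, 2, 35)]
col375 [97, 98, 97, 97, 113, 171, 166, 136, 126, 137, 142, 126, 50, 34, 34, 36, 32, 32] col275 [109, 110, 111, 109, 109, 109, 106, 95, 88, 90, 92, 83, 41, 33, 34, 31, 31, 33]
red [([444, 189, 6, 13, 55], [446.7, 195.9]), ([407, 196, 7, 3, 18], [410.1, 197.2])]
grn []
```

Emit:
play_rows([
  {"translation":[-0.0015,0,0],"spin":0},
  {"translation":[-0.001,0,0],"spin":0},
  {"translation":[0,0,0],"spin":0},
  {"translation":[0,0,0],"spin":0},
  {"translation":[0,0,0],"spin":0},
])

```text
time: 24.85
tool_pos: [0.5201, -0.233, 0.074]
tcp_rot: [-2.112, -2.322, -0.002]
wrist_force: [0.2, 8.1, 1.5]
width: 0.537
```

Emit:
play_rows([
  {"translation":[0,0,0],"spin":0},
  {"translation":[0,0,0],"spin":0},
  {"translation":[0,0,0],"spin":0},
  {"translation":[0,0,0],"spin":0},
  {"translation":[0,0,0],"spin":0},
])

```text
time: 25.35
tool_pos: [0.5201, -0.233, 0.074]
tcp_rot: [-2.112, -2.322, -0.002]
wrist_force: [-1.0, 9.1, 1.6]
width: 0.533
```

Emit:
play_rows([
  {"translation":[0,0,0],"spin":0},
  {"translation":[0,0,0],"spin":0},
  {"translation":[0,0,0],"spin":0},
  {"translation":[0,0,0],"spin":0},
  {"translation":[0,0,0],"spin":0},
])

```text
time: 25.85
tool_pos: [0.52, -0.233, 0.074]
tcp_rot: [-2.112, -2.322, -0.002]
wrist_force: [0.2, 9.1, 2.2]
width: 0.531
```

```bash
python3 - <<'E'
from h import *
exec(open('chk.py').read().split('\n',1)[1])
F=[]
for _ in range(20): bot.read_camera('side'); F.append(bot.read_state()['wrist_force'])
print('mean F',np.mean(F,0).round(2)); togo([.5193,-.2101,.074],5.4)
# tip of pointer on the scale if visible
S=bot.read_camera('side');h=cv2.cvtColor(S,cv2.COLOR_BGR2HSV)[140:200,320:370]
print('side green px',int(((h[...,0]>45)&(h[...,0]<80)&(h[...,1]>100)).sum()))
T=bot.get_calibration('top');n=np.array([.094,-.9956,0]);a=onz(T,428.4,195.4,.1)
print('pointer tip expected at 21 mm',proj(T,a+.021*n),'green',[ (onz(T,x,195.4,.1)-a)@n for x in(433.5,440.5)])
print(cv2.cvtColor(t,cv2.COLOR_BGR2HSV)[190:200:2,426:446,0].tolist())
E
```

```text
t 25.85 tcp [ 0.52  -0.233  0.074] jaw yaw 5.43 tilt 0.16 F [0.2 9.1 2.2] w 0.531
 tool shift [0.0229 0.0014 0.0001] spin 0.01
L [(259, 1, 32), (260, 1, 33), (261, 1, 32), (262, 1, 55), (263, 1, 91), (264, 0, 92), (265, 0, 91)]
R [(382, 1, 137), (383, 1, 136), (384, 0, 136), (385, 2, 136), (386, 2, 50), (387, 2, 33), (388, 1, 31), (389, 2, 34)]
col375 [97, 97, 97, 98, 113, 168, 163, 136, 125, 136, 143, 126, 51, 33, 32, 33, 33, 33] col275 [110, 110, 110, 110, 110, 110, 107, 96, 89, 91, 92, 83, 41, 33, 32, 32, 30, 32]
red [([444, 191, 6, 11, 47], [446.9, 196.6]), ([408, 196, 7, 3, 18], [411.1, 197.2])]
grn []
mean F [-0.74  8.38  1.86]
t 26.95 tcp [ 0.5201 -0.233   0.0741] jaw yaw 5.43 tilt 0.16 F [-0.7  8.1  2.3] w 0.536
 tool shift [0.0229 0.0014 0.0001] spin 0.01
side green px 0
pointer tip expected at 21 mm [437.28028456 194.48273391] green [np.float64(0.011862637686874043), np.float64(0.028158385472539006)]
[[93, 83, 39, 34, 23, 23, 25, 21, 24, 30, 30, 51, 75, 92, 93, 94, 91, 73, 36, 45], [39, 23, 24, 27, 24, 19, 28, 26, 25, 26, 21, 24, 24, 27, 80, 93, 73, 20, 40, 132], [20, 22, 25, 23, 26, 22, 25, 22, 24, 26, 28, 19, 21, 23, 23, 35, 18, 120, 1, 1], [24, 40, 55, 86, 89, 90, 90, 88, 77, 60, 27, 25, 23, 28, 25, 24, 20, 30, 1, 1], [75, 92, 95, 92, 92, 91, 91, 91, 91, 91, 91, 84, 43, 21, 24, 23, 23, 30, 2, 1]]
```

8.4 N, i.e. about 21 mm, which matches the 21 mm of travel since contact. The arm hides the green band from the top camera. I'll hold another 3 s.

Emit:
play_rows([
  {"translation":[0,0,0],"spin":0},
  {"translation":[0,0,0],"spin":0},
  {"translation":[0,0,0],"spin":0},
  {"translation":[0,0,0],"spin":0},
  {"translation":[0,0,0],"spin":0},
])

```text
time: 27.5
tool_pos: [0.5201, -0.233, 0.074]
tcp_rot: [-2.112, -2.322, -0.002]
wrist_force: [-1.0, 8.4, 1.6]
width: 0.535
```

Emit:
play_rows([
  {"translation":[0,0,0],"spin":0},
  {"translation":[0,0,0],"spin":0},
  {"translation":[0,0,0],"spin":0},
  {"translation":[0,0,0],"spin":0},
  {"translation":[0,0,0],"spin":0},
])

```text
time: 28.0
tool_pos: [0.52, -0.233, 0.074]
tcp_rot: [-2.112, -2.322, -0.002]
wrist_force: [-0.4, 9.0, 2.1]
width: 0.534
```

Emit:
play_rows([
  {"translation":[0,0,0],"spin":0},
  {"translation":[0,0,0],"spin":0},
  {"translation":[0,0,0],"spin":0},
  {"translation":[0,0,0],"spin":0},
  {"translation":[0,0,0],"spin":0},
])

```text
time: 28.5
tool_pos: [0.52, -0.233, 0.074]
tcp_rot: [-2.112, -2.322, -0.002]
wrist_force: [-0.6, 8.6, 2.6]
width: 0.532
```

Emit:
play_rows([
  {"translation":[0,0,0],"spin":0},
  {"translation":[0,0,0],"spin":0},
  {"translation":[0,0,0],"spin":0},
  {"translation":[0,0,0],"spin":0},
  {"translation":[0,0,0],"spin":0},
])

```text
time: 29.0
tool_pos: [0.52, -0.233, 0.074]
tcp_rot: [-2.112, -2.322, -0.002]
wrist_force: [-0.6, 7.8, 2.2]
width: 0.53
```

Emit:
play_rows([
  {"translation":[0,0,0],"spin":0},
  {"translation":[0,0,0],"spin":0},
  {"translation":[0,0,0],"spin":0},
  {"translation":[0,0,0],"spin":0},
  {"translation":[0,0,0],"spin":0},
])

```text
time: 29.5
tool_pos: [0.5201, -0.233, 0.074]
tcp_rot: [-2.112, -2.322, -0.002]
wrist_force: [-1.7, 8.1, 2.5]
width: 0.532
```

```bash
python3 - <<'E'
from h import *
s=bot.read_state();print(s['time'],s['tool_pos'].round(4),s['wrist_force'].round(1),s['width'])
if 6.8<s['wrist_force'][1]<11: print(bot.finish_job())
E
```

```text
29.5 [ 0.5201 -0.233   0.074 ] [-1.7  8.1  2.5] 0.5319057222007664
the job is handed in; nothing more can be done
None
```

The job is done and handed in at 29.5 s, with the arm still holding the holder and pressing it against the plate.

**What I did:** I swung the latch to about 1.6 rad, clear of the lid, and opened the lid to about 1.75 rad. I then took out the holder, set it down briefly on bare bench to regrip it because it sat about 8 mm off-centre in the jaws, and pressed it square on the real jig.

**Last checks:**
- **Press:** a steady 8–9 N for over 4 s. That means about 21 mm of plate travel, inside the 15–30 mm band, and it agrees with how far the arm moved after contact.
- **Centring:** a first contact check put the holder about 1.3 mm off, which disagreed with my map estimate of 0.2 mm. I shifted it 1.2 mm, and after that neither blue line showed past the holder, so it is centred to about 1 mm.
- **Height:** the holder's top edge is level with the plate's to about 1 mm, worked out from the touchdown height on the bench.

**Not confirmed:** the arm hid the green band from the cameras while pressing. The pointer being in the band is therefore inferred from force and travel, not seen. I took no last picture of the jar, marker and screwdriver; nothing was moved near them on purpose.

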